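Fit the fuel pump module and its lock ring

TASK

Fit the fuel pump module to the tank: first stand the white pump in the tank's open mouth so that its flange lies flat on the seal all round, then put the black lock ring over it, find the thread and screw the ring clockwise to its stop, so that it sits level and squeezes the seal; then let go. Work by feel and gently: never force the pump or the ring down, do not cross-thread or overtighten the ring, and leave the other parts on the bench alone.

Things in the scene. Friction and masses are not known exactly. Their poses are not given: they have to be found in the camera images.
- mouth (a point): Grey steel fuel tank, 240 x 215 x 110 mm tall, fixed to the bench, with an open round steel neck on top. Point: centre of the neck's rim, 132 mm above the bench. z up; x, y turn with the tank, its longer part lies to +x. Neck 52 mm across outside, bore 43 mm, free for 45 mm below the rim. (The black filler cap further along is not used.)
- neck_foot (a point): Foot of the same neck on the tank top, 22 mm below the rim, axes as mouth. Round the neck: three thread ridges, 60 mm across, each 90 deg long, with three 30 deg gaps 120 deg apart. The neck's turn is not measured: one gap lies within 45 deg either way of this +x. Each ridge's underside falls clockwise from 3 to 6 mm below the rim in 52 deg, then is level for 18 deg to a solid stop.
- seal (a joint): How far the rubber seal on the neck's rim is pressed down, in m. Ring 44 to 51 mm across, standing 2.5 mm above the rim at 0; 0.0025 is flush with the rim. It resists like a spring of 7 N per mm: about 0.0003 under the pump's weight, about 0.002 with the lock ring screwed home.
- pump_grip (a point): White plastic fuel pump module, loose, standing upright on the bench, about 200 g, 59 mm tall. Point: centre of its connector block, the place to grasp, 18 mm along x, 26 mm along y, 16 mm tall, on the pump's axis; z up. A hose nipple stands 8 mm above the block. Seated on the seal, the point is about 15 mm above the rim. Any turn about the axis is right.
- pump_foot (a point): Centre of the pump's underside, 43 mm below pump_grip; z up. A round pot 40 mm across and 30 mm tall with a bevelled foot; on it the round flange (the disk) 51 mm across and 5 mm thick, its underside 30 mm above this point; on the flange the connector block.
- ring_mid (a point): Black plastic lock ring, loose, lying right way up on the bench, about 70 g, 68 mm across, 20 mm tall. Point: its centre half-way up; z up. Skirt 63 mm across inside, belled to 66 mm at its mouth; inward flange at the top 4 mm thick, opening 46 mm, passes over the connector block. Not the steel ball bearing of similar size. Screwed home, the point is about 0.5 mm below the rim.
- ring_pin (a point): Tip of one of the ring's three inward pins, 27.5 mm from its axis on its +x, 2.4 mm above its lower edge. Pins 4.4 mm thick, 120 deg apart, each under a raised ear on top, 3.5 mm high. With the pins down in the gaps, ring_mid rests about 1.5 mm above the rim; on top of the ridges 5 to 8 mm higher. From gap to stop: 65 to 90 deg clockwise seen from above, sinking 2 mm.
Not all that is in view belongs to the job. Leave any turquoise look-alike of the part that bears pump_grip alone.

How it is judged (in metres and radians):
On the way, in this order (a step that is already met when the one before it is completed fails the run):
1. the pump stands in the mouth, flange flat on the seal, before the ring is brought (horizontal distance between pump_grip and mouth below 0.003 m and z of pump_grip in the frame of mouth below 0.017 m and angle between pump_grip's own z axis and vertical below 0.04 rad and horizontal distance between ring_mid and mouth above 0.08 m), for 0.2 s.
2. the ring lies level over the pump with its pins down in the thread gaps (horizontal distance between ring_mid and mouth below 0.003 m and angle between ring_mid's own z axis and vertical below 0.04 rad and z of ring_mid in the frame of mouth below 0.0035 m), for 0.1 s.
At the end, for the whole second after the job is handed in: The pump stands upright in the mouth (within 3 mm of its centre, tilt under 0.04 rad) under the lock ring; the ring is level (0.04 rad), centred within 3 mm, its middle no more than 0.8 mm above and 3 mm below the rim, and holds the seal pressed down by more than 1.3 mm, everything let go (horizontal distance between each of pump_grip, ring_mid and mouth below 0.003 m and z of pump_grip in the frame of mouth below 0.017 m and angle between each of pump_grip, ring_mid's own z axis and vertical below 0.04 rad and z of ring_mid in the frame of mouth between -0.003 and 0.0008 m and value of joint seal above 0.0013 m); the robot touches nothing.
It fails at once if the ring is forced down on the pump or the pump on the seal and neck with more than 35 N (contact force between ring and pump above 35 N or contact force between pump and neck above 35 N or contact force between pump and seal above 35 N).
It fails at once if the ring is forced down across the threads: more than 60 N between ring and neck while its pins stand above the gaps (contact force between ring and neck above 60 N and z of ring_mid in the frame of mouth above 0.0035 m).
It fails at once if the ring is overtightened against the stops: more than 130 N between ring and neck (contact force between ring and neck above 130 N).
It fails at once if another part on the bench is moved by more than 20 mm (distance of any of bearing, pulley, oil_filter, piston, socket, spanner, oil_bottle from where it was at the start of the episode above 0.02 m).
It also fails if it takes over 72 s, if anything falls off the work surface, if the arm or the gripper's body presses on something with over 40 N, if the wrist force passes 120 N, or if a joint passes its speed limit or range.

ROBOT

A 6-joint arm with a two-finger parallel gripper is mounted at the origin on the work surface. World frame = base frame: x ahead of the robot, y to its left, z up, the work surface at z = 0. Lengths are in m, angles in degrees, forces in N, time in s.
With the tool pointing down it reaches from about 0.25 to 0.725 m from the base axis. Payload 9.7 kg.
Tool frame: the origin (TCP) lies at the very end of the fingers, on their centre line; the grasp point (between the pads) lies 19 mm behind it; z points along the fingers, y is the direction in which the jaws open and shut (so a half turn about z gives the same grasp; the last joint's range is limited). The gripper opens to 85 mm and grips with 20 to 120 N. Pads are 22 mm wide; open, the fingers measure 114 mm over their backs; the gripper's body (76 mm by 85 mm) begins 54 mm behind the grasp point. The pads swing forward as they close: fully open they stand 13 mm farther back than shut.
Start: joints at [0, 4.979, 10.078, 95.1, 0, 90], TCP at [0.55, -0, 0.231] pointing down, gripper open.
Joint ranges: [-179.16, 179.16], [-48.56, 103.87], [-65.8, 70.77], [-126.05, 130.52], [-82.76, 87.17], [-180, 180]. Speed limits (degrees/s): [127.2, 127.2, 147.25, 180, 180, 180].

INTERFACE

Orientations are given as [roll, pitch, yaw] about the fixed x, y, z axes, in that order (R = Rz(yaw) Ry(pitch) Rx(roll)).
In Python, from workcell import ctrl gives the robot as it stands. The module is installed in compiled form; this text tells all that it offers.
- The arm moves only by the tool apply_moves, never from a script. Its argument "increments" is a list of rows, each an object of numbers: "dx", "dy", "dz": the shift along the tool's x, y, z in mm; "wx", "wy", "wz": the turn, a rotation vector about the tool's x, y, z in degrees; "claw": the finger opening in mm, from 0 to 85.4. A call has 1 to 5 rows; each row is the pose to reach, as a shift and turn from the pose commanded when the call began, along the tool's axes at that moment; what a row does not reach only later rows make up. A row lasts 1/10 s, in which the tool goes at most 50 mm and 8.59 degrees, less where a joint would pass 70% of its speed; a pose out of reach is approached as far as the arm can. A call with a gripper value outside its range is refused whole. The fingers move at their own pace and stop on an object; "squeeze" is the grip in N (left out, the last holds). Time passes only in rows, so rows that repeat a pose let the fingers close. It gives the time, the measured TCP pose, the force and the opening at its end, in the units of the state.
- ctrl.get_state(): the state, without advancing time (a new reading comes with each control period).
- ctrl.camera(name): name is "scene" or "side" or "wrist"; returns a dict with "frame" (420x560x3 uint8, red, green, blue), "z_map" (420x560 float32, m along the optical axis (not along the pixel's ray), 0 where there is no reading), "mtx" (3x3 intrinsics, pixels), "eye" and "rotation" of the camera in the world. Camera axes: x right, y down, z forward; pixel columns grow to the right and rows downward; lengths in m; the calibration is good to about 2 mm. A picture is of the moment at which its call begins.
- ctrl.sign_off(): hands the job in, once; it reports no verdict.
Trained networks look in the newest picture that a camera, given by its name, has taken for a name from the list of things; names that differ only in an ending like _2 or _b are one class to them, and where a whole thing is asked for, a point or a joint stands for the part that bears it (a point fixed in the world has none). Each returns a list of dicts, best first, with "confidence" (0 to 1); they miss things now and then, are a little off and sometimes report something else, mostly with a low value. They report only what shows in the picture. A call takes as long as a camera call. They do not tell look-alikes from the thing itself.
- ctrl.look_for(camera, name): "location" ([x, y, z] in m, in world coordinates, good to about 4 mm: the middle of the surface that is visible of it).
The state is a dict: "time_s": time; "joint_pos": joint angles; "dq": joint speeds; "joint_torque": joint torques, N m; "ee_pos": TCP position; "orientation": TCP orientation; "force": force on the tool from outside, world axes, zero at the start; "torque": the same for the moment, N m; "opening": opening from 0.0 (shut) to 1.0 (fully open).
Only numpy, scipy, OpenCV 4.12 (cv2) and the standard library are available. Lean on these libraries where they do the work, as an engineer would, in place of code of your own. Each camera call takes 0.05 s, during which the arm holds its last target. There are 200 camera calls.

## Working session

There is one attempt and no reset: what is moved stays moved. The work goes in short steps, Python scripts to look and compute and a tool call to move; the robot and the scene stay as the last step left them, time stands still between calls to the robot, and variables do not carry over. Pictures are saved under pics/ and viewed, about 8 in all and at most 12, crops included, and the job is handed in when it is done.

Besides the shell and the picture viewer there is one more tool, called as a command line: name --argument value ..., lists and objects as JSON in quotes. apply_moves: Moves the arm, as the interface text tells. Its arguments: {"type":"object","properties":{"increments":{"type":"array","items":{"type":"object","properties":{"dx":{"type":"number"},"dy":{"type":"number"},"dz":{"type":"number"},"wx":{"type":"number"},"wy":{"type":"number"},"wz":{"type":"number"},"claw":{"type":"number"}}}},"squeeze":{"type":"number"}},"required":["increments"]}

```bash
mkdir -p pics; ls; cat > h.py <<'E'
import numpy as np, cv2
from workcell import ctrl
def cap(n,f=None):
    c=ctrl.camera(n)
    if f: cv2.imwrite(f'pics/{f}.png',c['frame'][:,:,::-1])
    return c
def cloud(c):
    z=c['z_map'];v,u=np.mgrid[:z.shape[0],:z.shape[1]]
    p=np.stack([u,v,np.ones_like(u)],-1)@np.linalg.inv(c['mtx']).T*z[...,None]
    P=p@np.array(c['rotation']).T+np.array(c['eye']); P[z<=0]=np.nan
    return P
def pix(c,p):
    q=(np.array(p)-c['eye'])@np.array(c['rotation']); q=np.array(c['mtx'])@q; return (q[:2]/q[2]).round()
def circ(xy):
    from scipy.optimize import least_squares
    m=np.median(xy,0)
    f=lambda p:np.hypot(xy[:,0]-p[0],xy[:,1]-p[1])-p[2]
    r=least_squares(f,[*m,.03],loss='soft_l1',f_scale=.001); return r.x
E
python3 - <<'E'
from h import *
print({k:np.round(v,3).tolist() for k,v in ctrl.get_state().items()})
ims=[]
for n in['scene','side']:
    c=cap(n);ims.append(c['frame']);np.savez(n,**c)
    print(n,np.round(c['eye'],3),np.round(c['mtx'][0],1))
    for t in['mouth','pump_grip','pump_foot','ring_mid','ring_pin','neck_foot','seal']:
        for d in ctrl.look_for(n,t)[:3]: print(t,np.round(d['location'],3),round(d['confidence'],2),pix(c,d['location']))
cv2.imwrite('pics/a.png',cv2.resize(np.hstack(ims),(1120,420))[:, :560,::-1]);cv2.imwrite('pics/b.png',ims[1][:,:,::-1])
E
```

```text
pics
{'time_s': 0.0, 'joint_pos': [-0.001, 5.011, 10.035, 95.101, -0.002, 90.004], 'dq': [-0.047, 0.051, 0.119, 0.073, -0.035, -0.064], 'joint_torque': [0.001, -52.039, 46.48, 0.016, 0.0, -0.0], 'ee_pos': [0.55, -0.0, 0.231], 'orientation': [-179.923, 0.002, 89.996], 'force': [0.415, -0.237, -0.349], 'torque': [0.015, -0.007, -0.014], 'opening': 0.998}
scene [ 0.98  -0.135  0.779] [437.3   0.  283.3]Traceback (most recent call last):
  File "<stdin>", line 8, in <module>
  File "h.py", line 13, in pix
    q=(np.array(p)-c['eye'])@np.array(c['rotation']); q=np.array(c['mtx'])@q; return (q[:2]/q[2]).round()
                                                        ~~~~~~~~~~~~~~~~~~^~
ValueError: matmul: Input operand 1 does not have enough dimensions (has 0, gufunc core with signature (n?,k),(k,m?)->(n?,m?) requires 1)
```

```bash
python3 - <<'E'
from h import *
for n in['scene','side']:
    c=cap(n,n+'1');np.savez(n,**c)
    print(n,np.round(c['eye'],3),np.round(c['mtx'][0],1))
    for t in['mouth','pump_grip','pump_foot','ring_mid','ring_pin','neck_foot','seal']:
        for d in ctrl.look_for(n,t)[:3]:
            l=d.get('location')
            print(t,d if l is None else (np.round(l,3),round(d['confidence'],2),pix(c,l)))
E
```

```text
scene [ 0.98  -0.135  0.779] [437.3   0.  283.3]Traceback (most recent call last):
  File "<stdin>", line 8, in <module>
  File "h.py", line 13, in pix
    q=(np.array(p)-c['eye'])@np.array(c['rotation']); q=np.array(c['mtx'])@q; return (q[:2]/q[2]).round()
                                                        ~~~~~~~~~~~~~~~~~~^~
ValueError: matmul: Input operand 1 does not have enough dimensions (has 0, gufunc core with signature (n?,k),(k,m?)->(n?,m?) requires 1)
```

View pics/scene1.png

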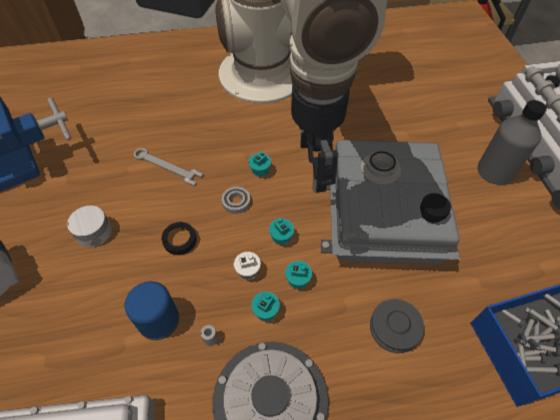

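Scene picture: the white pump is at (247,264), surrounded by turquoise look-alikes at (261,163), (282,231), (299,273) and (266,305). The black ring is at (179,238), the bearing at (236,199) and the neck at (382,162). The camera's rotation seems to be given as angles, so I'll fix the helper.

```bash
cat >> h.py <<'E'
from scipy.spatial.transform import Rotation as Ro
_cam=ctrl.camera
class _C:
    pass
def cap(n,f=None):
    c=dict(_cam(n)); r=np.array(c['rotation'],float)
    if r.shape==(3,): c['rotation']=Ro.from_euler('xyz',r,degrees=True).as_matrix()
    if f: cv2.imwrite(f'pics/{f}.png',c['frame'][:,:,::-1])
    return c
E
sed -i '/^_cam=/s/.*/_cam=ctrl.camera/;/^class _C/d;/^    pass/d' h.py
python3 - <<'E'
from h import *
for n in['scene','side']:
    c0=ctrl.camera(n); print(c0['rotation'])
    c=cap(n,n+'1');np.savez(n,**c)
    print(n,np.round(c['eye'],3),np.round(c['mtx'][0],1))
    for t in['mouth','pump_grip','pump_foot','ring_mid','ring_pin','neck_foot','seal']:
        for d in ctrl.look_for(n,t)[:5]:
            l=d['location']; print(t,np.round(l,3),round(d['confidence'],2),pix(c,l))
    if n=='scene':
        P=cloud(c); z=P[...,2]; print('bench z',np.nanmedian(z[220:300,200:330]))
        hsv=cv2.cvtColor(c['frame'],cv2.COLOR_RGB2HSV)
        def fit(name,u,v,r,m):
            mm=np.zeros(z.shape,bool);mm[v-r:v+r,u-r:u+r]=1;mm&=m
            q=P[mm]; print(name,len(q),np.round(np.median(q,0),4),circ(q[:,:2]).round(4)); return q
        fit('ringtop',179,238,25,(z>.015)&(z<.024)&(hsv[...,2]<80))
        fit('block',247,264,20,(z>.042)&(z<.056))
        fit('flange',247,264,20,(z>.031)&(z<.040))
        fit('neckrim',382,165,30,(z>.128)&(z<.138))
E
```

```text
[-145.01663379   -0.61908232   79.20639969]
scene [ 0.98  -0.135  0.779] [437.3   0.  283.3]
mouth [0.569 0.159 0.11 ] 0.62 [393. 210.]
mouth [0.467 0.164 0.136] 0.27 [381. 159.]
pump_grip [ 0.349 -0.06   0.037] 0.96 [260. 162.]
pump_grip [ 0.536 -0.051  0.036] 0.87 [279. 233.]
pump_grip [ 0.68  -0.106  0.037] 0.67 [263. 306.]
pump_grip [ 0.599 -0.123  0.038] 0.65 [247. 267.]
pump_grip [ 0.632 -0.032  0.037] 0.59 [298. 274.]
pump_foot [ 0.536 -0.045  0.036] 0.97 [282. 232.]
pump_foot [ 0.679 -0.101  0.039] 0.71 [266. 304.]
pump_foot [ 0.63  -0.034  0.034] 0.68 [297. 274.]
pump_foot [ 0.35  -0.061  0.037] 0.62 [259. 163.]
pump_foot [ 0.596 -0.119  0.036] 0.58 [249. 265.]
ring_mid [ 0.503 -0.249  0.02 ] 0.76 [179. 239.]
ring_pin [ 0.51  -0.247  0.02 ] 0.76 [180. 241.]
neck_foot [0.569 0.168 0.112] 0.94 [398. 208.]
bench z 0.0005281837316046811
ringtop 434 [ 0.5001 -0.2501  0.0198] [ 0.4966 -0.2493  0.0289]
block 132 [ 0.5925 -0.1237  0.0504] [ 0.5901 -0.1227  0.0088]
flange 363 [ 0.5969 -0.1225  0.0351] [ 0.5874 -0.1223  0.0207]
neckrim 300 [0.4726 0.1641 0.1319] [0.4696 0.1659 0.0243]
[... 165 characters left out ...]
 0.97 [275. 197.]
pump_grip [ 0.668 -0.096  0.032] 0.97 [241. 184.]
pump_grip [ 0.516 -0.038  0.036] 0.87 [277. 232.]
pump_grip [ 0.337 -0.056  0.036] 0.79 [364. 276.]
pump_grip [ 0.617 -0.022  0.04 ] 0.58 [233. 210.]
pump_foot [ 0.518 -0.035  0.037] 0.94 [275. 232.]
pump_foot [ 0.618 -0.024  0.041] 0.87 [233. 209.]
pump_foot [ 0.668 -0.095  0.032] 0.77 [240. 184.]
pump_foot [ 0.582 -0.116  0.035] 0.67 [278. 196.]
pump_foot [ 0.337 -0.05   0.04 ] 0.58 [362. 276.]
ring_mid [ 0.488 -0.241  0.019] 0.98 [353. 192.]
ring_mid [0.468 0.218 0.111] 0.71 [181. 305.]
ring_pin [ 0.49  -0.235  0.022] 0.67 [351. 192.]
neck_foot [0.476 0.219 0.11 ] 0.56 [177. 304.]
seal [0.468 0.172 0.132] 0.51 [204. 277.]
```

View pics/side1.png

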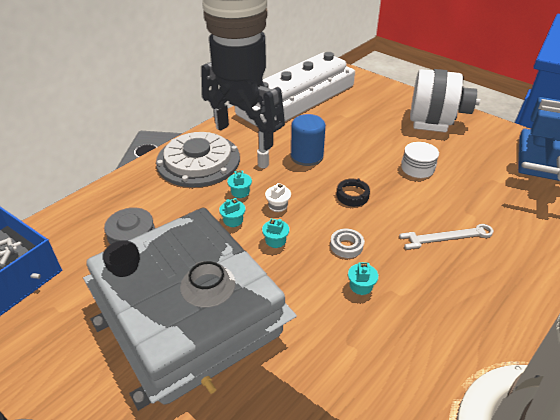

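Side picture: the white pump is at (278,197), the ring at (353,192), the bearing at (347,243) and the neck at (207,280). There is one white pump and four turquoise ones, so the white one at about (0.588,-0.122) is the one meant. I'll move above it and confirm with the wrist camera.

apply_moves --increments '[{"dx":-30,"dy":10},{"dx":-70,"dy":22},{"dx":-110,"dy":34},{"dx":-122,"dy":38},{"dx":-122,"dy":38}]'

```text
$.increments[0]: bad value
```

```bash
python3 - <<'E'
from h import *
s=ctrl.get_state();print(s['time_s'],np.round(s['ee_pos'],4),np.round(s['orientation'],2),np.round(s['force'],2))
c=cap('wrist','w1');np.savez('w1',**c)
print(np.round(c['eye'],4),c['rotation'].round(3),np.round(c['mtx'][0],1))
for t in['pump_grip','ring_mid']:
    for d in ctrl.look_for('wrist',t): print(t,np.round(d['location'],3),round(d['confidence'],2),pix(c,d['location']))
P=cloud(c);z=P[...,2];q=np.hypot(P[...,0]-.588,P[...,1]+.122)<.04
for lo,hi in[(-.005,.005),(.031,.04),(.044,.056),(.056,.07)]:
    m=q&(z>lo)&(z<hi);k=P[m]
    if len(k)>20: print(lo,len(k),np.median(k,0).round(4),circ(k[:,:2]).round(4),cv2.minAreaRect((k[:,:2]*1000).astype(np.float32)))
print(pix(c,[.588,-.122,.05]))
E
```

```text
1.1 [ 0.55   -0.      0.2313] [180.   0.  90.] [ 0.2  -0.67  0.11]
[0.5497 0.0651 0.3733] [[ 1.     0.001 -0.001]
 [ 0.001 -0.965 -0.262]
 [-0.001  0.262 -0.965]] [319.7   0.  277.4]
pump_grip [ 0.589 -0.114  0.03 ] 0.83 [311. 281.]
pump_grip [ 0.528 -0.039  0.037] 0.71 [258. 222.]
pump_grip [ 0.351 -0.056  0.036] 0.65 [100. 237.]
pump_grip [ 0.661 -0.086  0.034] 0.6 [375. 261.]
ring_mid [ 0.494 -0.221  0.001] 0.57 [237. 343.]
ring_mid [ 0.588 -0.117  0.034] 0.4 [310. 285.]
-0.005 1539 [ 5.826e-01 -1.069e-01 -5.000e-04] [ 0.589  -0.1262  0.0334] ((586.6730346679688, -116.81993103027344), (79.61006164550781, 68.9537353515625), 13.811633110046387)
0.031 939 [ 0.586  -0.1186  0.0344] [ 0.5892 -0.1249  0.0203] ((588.8267211914062, -123.84986877441406), (49.68247985839844, 50.066139221191406), 2.70717453956604)
0.044 328 [ 0.5883 -0.123   0.0504] [ 0.5889 -0.1218  0.0095] ((588.9734497070312, -123.97494506835938), (18.098674774169922, 26.606969833374023), 4.486051559448242)
0.056 40 [ 0.5884 -0.1165  0.0581] [ 0.5883 -0.1165  0.0028] ((588.4177856445312, -116.36404418945312), (6.699162006378174, 6.934371471405029), 1.2138402462005615)
[312. 296.]
```

View pics/w1.png

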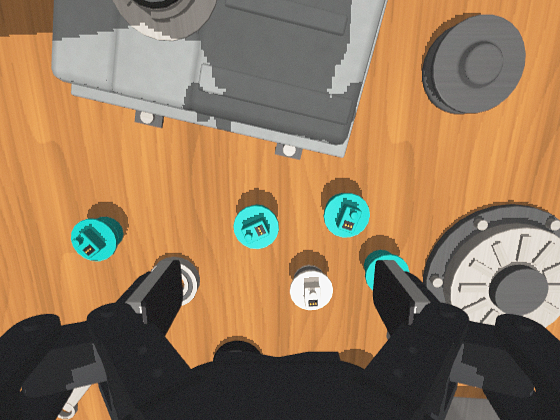

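Wrist picture: the white pump is at (311,290), with its connector block square to the image. The turquoise ones at (94,240), (256,227), (347,215) and (388,272) are look-alikes, so they stay untouched. The pump is at (0.589,-0.124), its flange top at z 34.5 mm and its block measures 18x26.6 mm, all as described. The move was refused, so I'll give every field.

apply_moves --increments '[{"dx":-30,"dy":10,"dz":0,"wx":0,"wy":0,"wz":-1,"claw":50},{"dx":-70,"dy":22,"dz":0,"wx":0,"wy":0,"wz":-2,"claw":50},{"dx":-110,"dy":34,"dz":0,"wx":0,"wy":0,"wz":-3,"claw":50},{"dx":-124,"dy":39,"dz":20,"wx":0,"wy":0,"wz":-4,"claw":50},{"dx":-124,"dy":39,"dz":50,"wx":0,"wy":0,"wz":-4,"claw":50}]' --squeeze 30

```text
time_s: 1.75
ee_pos: [0.5902, -0.1266, 0.1818]
orientation: [179.8, 0.1, 93.9]
force: [0.1, -0.3, -0.4]
opening: 0.589
```

```bash
cat > m.py <<'E'
from h import *
def st():
    s=ctrl.get_state();print('t',s['time_s'],np.round(s['ee_pos'],4),np.round(s['orientation'],2),'F',np.round(s['force'],1),'T',np.round(s['torque'],2),'op',round(s['opening']*85.4,1));return s
E
python3 - <<'E'
from m import *
st()
c=cap('wrist')
P=cloud(c);z=P[...,2];q=np.hypot(P[...,0]-.589,P[...,1]+.124)<.03
for lo,hi in[(.031,.04),(.044,.054),(.056,.07)]:
    m=q&(z>lo)&(z<hi);k=P[m]
    if len(k)>20: print(lo,len(k),np.median(k,0).round(4),circ(k[:,:2]).round(4),cv2.minAreaRect((k[:,:2]*1000).astype(np.float32)))
E
```

```text
t 1.75 [ 0.5902 -0.1266  0.1818] [1.7984e+02 7.0000e-02 9.3880e+01] F [ 0.1 -0.3 -0.4] T [0.06 0.05 0.01] op 50.3
0.031 1673 [ 0.5886 -0.1218  0.0344] [ 0.5889 -0.1249  0.0201] ((589.2975463867188, -124.08296966552734), (50.127403259277344, 50.01454162597656), 4.3475565910339355)
0.044 522 [ 0.589  -0.1251  0.0504] [ 0.5887 -0.1221  0.0092] ((588.8302001953125, -124.10746002197266), (16.859670639038086, 25.867116928100586), 4.084437847137451)
0.056 69 [ 0.5885 -0.1167  0.0583] [ 0.5884 -0.1166  0.0027] ((588.3563842773438, -116.53594207763672), (7.237037181854248, 7.214925289154053), 67.13092041015625)
```

apply_moves --increments '[{"dx":0,"dy":0,"dz":40,"wx":0,"wy":0,"wz":0,"claw":50},{"dx":0,"dy":0,"dz":85,"wx":0,"wy":0,"wz":0,"claw":45},{"dx":0,"dy":0,"dz":115,"wx":0,"wy":0,"wz":0,"claw":40},{"dx":0,"dy":0,"dz":130,"wx":0,"wy":0,"wz":0,"claw":40},{"dx":0,"dy":0,"dz":142,"wx":0,"wy":0,"wz":0,"claw":40}]'

```text
time_s: 2.3
ee_pos: [0.589, -0.1238, 0.0391]
orientation: [-180.0, -0.0, 94.0]
force: [-0.7, 1.3, -0.8]
opening: 0.472
```

apply_moves --increments '[{"dx":0,"dy":0,"dz":0,"wx":0,"wy":0,"wz":0,"claw":10},{"dx":0,"dy":0,"dz":0,"wx":0,"wy":0,"wz":0,"claw":5},{"dx":0,"dy":0,"dz":0,"wx":0,"wy":0,"wz":0,"claw":5},{"dx":0,"dy":0,"dz":0,"wx":0,"wy":0,"wz":0,"claw":5}]' --squeeze 30

```text
time_s: 2.7
ee_pos: [0.5896, -0.1241, 0.0405]
orientation: [179.9, 0.0, 94.0]
force: [-0.3, -0.7, 1.1]
opening: 0.201
```

```bash
python3 -c "
from m import *
st()"
```

```text
t 2.7 [ 0.5896 -0.1241  0.0405] [1.7991e+02 3.0000e-02 9.4000e+01] F [-0.3 -0.7  1.1] T [ 0.01  0.03 -0.02] op 17.1
```

apply_moves --increments '[{"dx":0,"dy":0,"dz":-20,"wx":0,"wy":0,"wz":0,"claw":5},{"dx":0,"dy":0,"dz":-60,"wx":0,"wy":0,"wz":0,"claw":5},{"dx":0,"dy":0,"dz":-105,"wx":0,"wy":0,"wz":0,"claw":5},{"dx":0,"dy":0,"dz":-150,"wx":0,"wy":0,"wz":0,"claw":5},{"dx":0,"dy":0,"dz":-190,"wx":0,"wy":0,"wz":0,"claw":5}]'

```text
time_s: 3.2
ee_pos: [0.5889, -0.124, 0.2323]
orientation: [179.9, 0.0, 94.0]
force: [0.5, -0.7, -2.3]
opening: 0.197
```

apply_moves --increments '[{"dx":35,"dy":-20,"dz":-20,"wx":0,"wy":0,"wz":0,"claw":5},{"dx":75,"dy":-42,"dz":-31,"wx":0,"wy":0,"wz":0,"claw":5},{"dx":115,"dy":-64,"dz":-31,"wx":0,"wy":0,"wz":0,"claw":5},{"dx":155,"dy":-86,"dz":-31,"wx":0,"wy":0,"wz":0,"claw":5},{"dx":192,"dy":-106,"dz":-31,"wx":0,"wy":0,"wz":0,"claw":5}]'

```text
time_s: 3.7
ee_pos: [0.4686, 0.0614, 0.261]
orientation: [179.9, -0.0, 94.0]
force: [0.7, 1.2, -2.3]
opening: 0.2
```

```bash
cat > neck.py <<'E'
from m import *
def neck(c,cx=.4696,cy=.1659,v=True):
    P=cloud(c);z=P[...,2];q=np.hypot(P[...,0]-cx,P[...,1]-cy)<.05
    for lo,hi in[(.105,.114),(.119,.1305),(.1305,.1375)]:
        m=q&(z>lo)&(z<hi);k=P[m]
        if len(k)>20: print(lo,len(k),np.median(k,0).round(4),circ(k[:,:2]).round(4))
    return P
E
python3 - <<'E'
from neck import *
st()
c=cap('wrist');np.savez('w2',**c);P=neck(c)
u,v=pix(c,[.47,.166,.132]).astype(int);print(u,v)
u0,v0=max(u-110,0),max(v-110,0)
cv2.imwrite('pics/n1.png',cv2.resize(c['frame'][v0:v0+220,u0:u0+220,::-1],None,fx=2.7,fy=2.7,interpolation=cv2.INTER_CUBIC))
for t in['mouth','seal','pump_grip']:
    for d in ctrl.look_for('wrist',t): print(t,np.round(d['location'],3),round(d['confidence'],2))
E
```

```text
t 3.7 [0.4686 0.0614 0.261 ] [ 1.7992e+02 -1.0000e-02  9.3990e+01] F [ 0.7  1.2 -2.3] T [ 0.07 -0.08  0.01] op 17.1
0.105 7115 [0.4709 0.1682 0.1102] [0.4691 0.1666 0.0416]
0.119 1105 [0.4715 0.1731 0.1283] [0.4679 0.1642 0.0273]
0.1305 1212 [0.4668 0.166  0.1335] [0.4678 0.1645 0.0236]
289 73
mouth [0.528 0.158 0.112] 0.69
seal [0.47  0.17  0.136] 0.82
pump_grip [ 0.349 -0.057  0.036] 0.93
pump_grip [0.47  0.071 0.253] 0.89
pump_grip [ 0.619 -0.028  0.032] 0.87
pump_grip [ 0.677 -0.083  0.032] 0.73
```

View pics/n1.png

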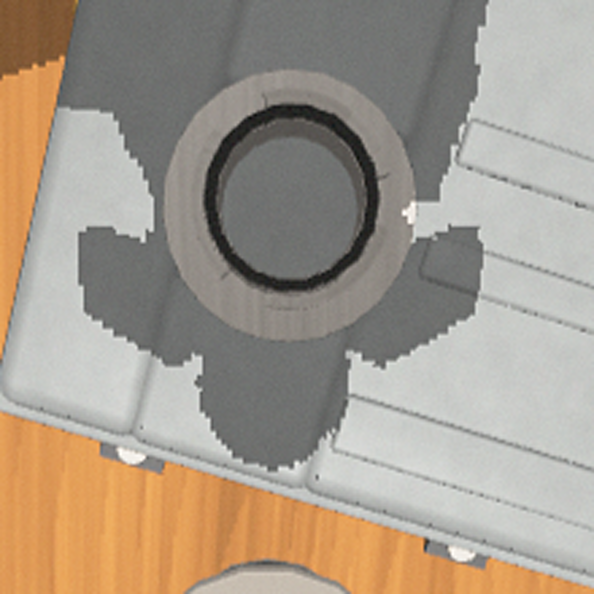

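Picture: the black seal is centred at about (292,197) in the crop. There are thread features at about 12°, 105° and 229°, so I'll resolve the ridges from the depth map by angle.

```bash
python3 - <<'E'
from neck import *
c=dict(np.load('w2.npz'));P=cloud(c);z=P[...,2]
hsv=cv2.cvtColor(c['frame'],cv2.COLOR_RGB2HSV)
m=(z>.1305)&(z<.138)&(np.hypot(P[...,0]-.468,P[...,1]-.1645)<.035)&(hsv[...,2]<60)
k=P[m];print(len(k),k[:,2].mean(),circ(k[:,:2]),(k[:,:2].max(0)+k[:,:2].min(0))/2,np.ptp(k[:,:2],axis=0))
ks=k[:,:2];(x,y),r=cv2.minEnclosingCircle((ks*1000).astype(np.float32));print(x,y,r)
x,y=circ(ks)[:2]
R=np.hypot(P[...,0]-x,P[...,1]-y);A=np.degrees(np.arctan2(P[...,1]-y,P[...,0]-x))
for a in range(-180,180,10):
    w=(A>=a)&(A<a+10)
    print(a+5,[ (round(float(np.median(z[w&(R>=r)&(R<r+.0012)]))*1000,1) if (w&(R>=r)&(R<r+.0012)).sum()>2 else None) for r in np.arange(.0262,.0322,.0012)],[int((w&(R>=r)&(R<r+.0012)).sum()) for r in np.arange(.0262,.0322,.0012)])
# tank edges for yaw
t=(abs(z-.11)<.003);kk=P[t][:,:2]*1000;print(cv2.minAreaRect(kk.astype(np.float32)))
E
```

```text
810 0.13382861034789947 [0.46782454 0.16486316 0.02341988] [0.46784895 0.16487393] [0.04954309 0.04972377]
467.8677673339844 165.11843872070312 25.16444969177246
-175 [128.5, 128.0, 128.2, 128.2, 111.9] [9, 9, 8, 4, 8]
-165 [128.3, 128.7, 129.1, 128.9, 111.9] [11, 12, 9, 4, 7]
-155 [129.9, 130.1, 129.9, 112.2, 112.1] [11, 8, 10, 6, 10]
-145 [130.3, 129.9, 130.2, 112.4, 112.0] [9, 9, 11, 7, 9]
-135 [130.7, 131.1, 130.6, 111.5, 112.1] [11, 11, 12, 11, 10]
-125 [112.3, 111.9, 112.4, 112.3, 112.0] [9, 9, 10, 8, 9]
-115 [111.7, 111.9, 112.2, 112.3, 111.5] [8, 8, 9, 10, 8]
-105 [111.6, 111.9, 111.7, 111.8, 112.1] [8, 7, 9, 9, 10]
-95 [128.0, 128.3, 128.6, 113.0, 111.9] [8, 9, 8, 13, 10]
-85 [128.0, 128.2, 128.3, 119.2, 111.6] [6, 12, 6, 12, 13]
-75 [128.4, 128.1, 127.6, 112.5, 112.0] [9, 9, 10, 11, 9]
-65 [127.8, 128.5, 128.3, 112.2, 112.0] [9, 8, 10, 10, 9]
-55 [128.5, 128.4, 128.4, 112.1, 112.0] [10, 9, 10, 10, 9]
-45 [129.3, 128.7, 129.0, 112.1, 112.1] [8, 10, 9, 6, 9]
-35 [129.8, 129.4, 129.3, 129.8, 111.6] [9, 10, 10, 3, 10]
-25 [129.9, 130.1, 130.1, 129.6, 112.0] [10, 9, 12, 4, 7]
-1
[... 512 characters left out ...]
129.1, 128.7, 128.6, None] [18, 11, 11, 3, 0]
85 [129.1, 129.6, 129.7, 128.3, None] [17, 13, 12, 4, 0]
95 [129.2, 129.8, 130.3, None, None] [21, 13, 13, 1, 0]
105 [130.2, 130.8, 130.9, 112.3, None] [18, 10, 12, 3, 1]
115 [78.7, None, None, 112.3, 112.0] [7, 0, 1, 8, 10]
125 [None, None, 111.7, 112.1, 111.6] [2, 0, 3, 9, 11]
135 [None, None, 112.9, 112.1, 111.9] [1, 1, 5, 6, 6]
145 [128.1, 127.7, 128.8, 127.4, None] [9, 12, 9, 3, 0]
155 [128.4, 127.7, 128.3, None, None] [8, 13, 10, 0, 0]
165 [128.4, 128.2, 128.3, None, None] [8, 12, 9, 2, 1]
175 [127.9, 127.7, 128.1, 127.6, 111.6] [9, 12, 9, 3, 4]
((509.50567626953125, 168.4136962890625), (192.145751953125, 236.0731964111328), 77.58642578125)
```

Gaps found: the ridges leave openings centred near +5°, +125° and -115°, and the centre is (0.4678,0.1649). Now I'll check where the held pump sits with the same camera, so the calibration bias cancels.

```bash
python3 - <<'E'
from neck import *
c=dict(np.load('w2.npz'));P=cloud(c);z=P[...,2]
hsv=cv2.cvtColor(c['frame'],cv2.COLOR_RGB2HSV)
q=(np.hypot(P[...,0]-.469,P[...,1]-.061)<.032)&(hsv[...,2]>110)&(hsv[...,1]<50)
print(np.histogram(z[q],np.arange(.2,.3,.005)))
for lo,hi in[(.248,.263),(.264,.275),(.276,.29)]:
    m=q&(z>lo)&(z<hi);k=P[m]
    if len(k)>10: print(lo,len(k),k.mean(0).round(4),k.min(0).round(4),k.max(0).round(4),circ(k[:,:2]).round(4))
print(pix(c,[.469,.061,.26]))
x,y=.4678,.1649
R=np.hypot(P[...,0]-x,P[...,1]-y);A=np.degrees(np.arctan2(P[...,1]-y,P[...,0]-x))
w=(R>.0265)&(R<.0295)
for a0 in(-130,-100,-10,20,110,140):
    print(a0,[(a,round(float(np.mean(z[w&(A>=a)&(A<a+2)]>.12)),1)) for a in range(a0-8,a0+9,2) if (w&(A>=a)&(A<a+2)).any()])
E
```

```text
(array([   0,    0,    0,    0,    0,   10,   20,    0,    0,    1, 1466,
       1558,  141,  231, 1227,  293,   19,   15,    9]), array([0.2  , 0.205, 0.21 , 0.215, 0.22 , 0.225, 0.23 , 0.235, 0.24 ,
       0.245, 0.25 , 0.255, 0.26 , 0.265, 0.27 , 0.275, 0.28 , 0.285,
       0.29 , 0.295]))
0.248 3110 [0.4672 0.0733 0.2552] [0.443  0.0354 0.25  ] [0.4934 0.0868 0.263 ] [0.4682 0.0591 0.0218]
0.264 1487 [0.4679 0.0645 0.2705] [0.446  0.048  0.2641] [0.4894 0.075  0.2749] [0.4679 0.0633 0.0098]
0.276 309 [0.4674 0.0695 0.2792] [0.4525 0.065  0.2761] [0.4822 0.0727 0.2899] [0.4675 0.0692 0.003 ]
[279. 264.]
-130 [(-138, 1.0), (-136, 1.0), (-134, 0.8), (-132, 0.7), (-130, 0.3), (-128, 0.0), (-126, 0.0), (-124, 0.0), (-122, 0.0)]
-100 [(-108, 0.0), (-106, 0.0), (-104, 0.0), (-102, 0.2), (-100, 1.0), (-98, 1.0), (-96, 1.0), (-94, 1.0), (-92, 1.0)]
-10 [(-18, 0.8), (-16, 1.0), (-14, 0.8), (-12, 1.0), (-6, 0.0), (-4, 0.0), (-2, 0.0)]
20 [(12, 0.0), (14, 0.0), (16, 0.0), (18, 0.8), (20, 0.8), (22, 1.0), (24, 1.0), (26, 1.0), (28, 1.0)]
110 [(102, 1.0), (104, 0.9), (106, 0.9), (108, 1.0), (110, 0.5), (112, 0.0), (114, 0.0), (116, 0.0)]
140 [(132, 0.0), (134, 0.0), (138, 1.0), (140, 1.0), (142, 1.0), (144, 1.0), (146, 1.0), (148, 1.0)]
```

```bash
python3 - <<'E'
from neck import *
c=cap('side');P=cloud(c);z=P[...,2];hsv=cv2.cvtColor(c['frame'],cv2.COLOR_RGB2HSV)
q=(np.hypot(P[...,0]-.469,P[...,1]-.061)<.05)&(hsv[...,2]>110)&(hsv[...,1]<50)&(z>.2)&(z<.3)
k=P[q];print('held side',len(k),k.min(0),k.max(0)); k=k[(k[:,2]>.245)&(k[:,2]<.265)]; print(circ(k[:,:2]) if len(k)>10 else '')
neck(c,.468,.165)
m=(z>.1305)&(z<.138)&(np.hypot(P[...,0]-.468,P[...,1]-.1645)<.035)&(hsv[...,2]<60);k=P[m]
print('seal side',len(k),circ(k[:,:2]) if len(k)>10 else '')
E
```

```text
held side 910 [0.44369393 0.04074588 0.22340421] [0.49321831 0.08972317 0.29940268]
[0.46965865 0.06241801 0.02068196]
0.105 1584 [0.4514 0.1738 0.1114] [0.4712 0.1644 0.0427]
0.119 384 [0.4698 0.172  0.1276] [0.466  0.1699 0.0246]
0.1305 416 [0.4642 0.1688 0.1337] [0.4674 0.1687 0.024 ]
seal side 187 [0.46761439 0.16825314 0.02350759]
```

apply_moves --increments '[{"dx":35,"dy":2,"dz":0,"wx":0,"wy":0,"wz":0,"claw":5},{"dx":75,"dy":5,"dz":0,"wx":0,"wy":0,"wz":0,"claw":5},{"dx":103.4,"dy":6.8,"dz":0,"wx":0,"wy":0,"wz":0,"claw":5},{"dx":103.4,"dy":6.8,"dz":35,"wx":0,"wy":0,"wz":0,"claw":5},{"dx":103.4,"dy":6.8,"dz":70,"wx":0,"wy":0,"wz":0,"claw":5}]'

```text
time_s: 4.45
ee_pos: [0.4708, 0.1638, 0.1897]
orientation: [179.9, -0.0, 94.0]
force: [0.9, 0.4, -2.7]
opening: 0.197
```

apply_moves --increments '[{"dx":0,"dy":0,"dz":4,"wx":0,"wy":0,"wz":0,"claw":5},{"dx":0,"dy":0,"dz":4,"wx":0,"wy":0,"wz":0,"claw":5}]'

```text
time_s: 4.65
ee_pos: [0.4696, 0.1629, 0.1861]
orientation: [-179.9, 0.0, 93.9]
force: [0.2, 0.4, -1.3]
opening: 0.2
```

```bash
python3 - <<'E'
from neck import *
st();st()
for n in('wrist','side','scene'):
    c=cap(n,'h_'+n);np.savez('h_'+n,**c);P=cloud(c);z=P[...,2];hsv=cv2.cvtColor(c['frame'],cv2.COLOR_RGB2HSV)
    rr=np.hypot(P[...,0]-.468,P[...,1]-.165)<.036
    wh=(hsv[...,2]>110)&(hsv[...,1]<50)
    for nm,m in(('flange',rr&wh&(z>.168)&(z<.182)),('seal',rr&(z>.131)&(z<.137)&(hsv[...,2]<60)),('ridge',rr&(z>.118)&(z<.1325)),('pot',rr&wh&(z>.14)&(z<.168))):
        k=P[m]
        if len(k)>15: print(n,nm,len(k),circ(k[:,:2]).round(4),k.min(0).round(4),k.max(0).round(4))
E
```

```text
t 4.65 [0.4696 0.1629 0.1861] [-1.7991e+02  3.0000e-02  9.3920e+01] F [ 0.2  0.4 -1.3] T [ 0.   -0.08  0.02] op 17.1
t 4.65 [0.4696 0.1629 0.1861] [-1.7991e+02  3.0000e-02  9.3920e+01] F [ 0.2  0.4 -1.3] T [ 0.   -0.08  0.02] op 17.1
wrist flange 2982 [0.4692 0.1609 0.022 ] [0.4438 0.1373 0.1745] [0.4944 0.188  0.182 ]
wrist seal 536 [0.468  0.1655 0.0235] [0.4433 0.164  0.131 ] [0.4924 0.1904 0.1355]
wrist ridge 1020 [0.4682 0.1642 0.0279] [0.4381 0.1558 0.1186] [0.4957 0.1951 0.1325]
wrist pot 33 [0.4689 0.1635 0.0189] [0.4577 0.1784 0.1498] [0.4778 0.1827 0.1572]
side flange 177 [0.4698 0.1656 0.0224] [0.4444 0.1442 0.1686] [0.4926 0.191  0.182 ]
side seal 119 [0.4674 0.1681 0.0236] [0.4426 0.1432 0.1321] [0.4913 0.1933 0.1368]
side ridge 381 [0.4664 0.1693 0.0249] [0.4379 0.1375 0.118 ] [0.4964 0.1982 0.1325]
side pot 91 [0.4707 0.1654 0.02  ] [0.4499 0.1565 0.1486] [0.4791 0.186  0.168 ]
scene flange 77 [0.4715 0.1635 0.0216] [0.4467 0.1394 0.1686] [0.4958 0.1878 0.182 ]
scene seal 83 [0.4688 0.1666 0.0234] [0.4508 0.1413 0.1314] [0.493  0.1917 0.1359]
scene ridge 230 [0.468  0.167  0.0266] [0.4404 0.1368 0.1183] [0.4974 0.1971 0.1325]
```

All three cameras agree that the pump must go about (-1.6,+2.8) mm. I'll shift it and enter gently.

apply_moves --increments '[{"dx":2.9,"dy":-1.4,"dz":0,"wx":0,"wy":0,"wz":0,"claw":5},{"dx":2.9,"dy":-1.4,"dz":4,"wx":0,"wy":0,"wz":0,"claw":5},{"dx":2.9,"dy":-1.4,"dz":8,"wx":0,"wy":0,"wz":0,"claw":5},{"dx":2.9,"dy":-1.4,"dz":11,"wx":0,"wy":0,"wz":0,"claw":5},{"dx":2.9,"dy":-1.4,"dz":13,"wx":0,"wy":0,"wz":0,"claw":5}]'

```text
time_s: 5.3
ee_pos: [0.4677, 0.1665, 0.1728]
orientation: [-180.0, 0.0, 94.0]
force: [0.2, 1.2, -2.9]
opening: 0.198
```

apply_moves --increments '[{"dx":0,"dy":0,"dz":1.5,"wx":0,"wy":0,"wz":0,"claw":5},{"dx":0,"dy":0,"dz":3,"wx":0,"wy":0,"wz":0,"claw":5}]'

```text
time_s: 5.5
ee_pos: [0.4678, 0.1666, 0.1702]
orientation: [180.0, 0.0, 94.0]
force: [0.8, 0.0, -2.6]
opening: 0.202
```

```bash
cat > rel.py <<'E'
from neck import *
def rel(pz,names=('wrist','side','scene')):
  for n in names:
    c=cap(n);P=cloud(c);z=P[...,2];hsv=cv2.cvtColor(c['frame'],cv2.COLOR_RGB2HSV)
    rr=np.hypot(P[...,0]-.468,P[...,1]-.165)<.036
    wh=(hsv[...,2]>110)&(hsv[...,1]<50)
    for nm,m in(('flange',rr&wh&(abs(z-pz)<.004)),('seal',rr&(z>.131)&(z<.137)&(hsv[...,2]<60)),('ridge',rr&(z>.118)&(z<.1325))):
        k=P[m]
        if len(k)>15: print(n,nm,len(k),circ(k[:,:2]).round(4),k.min(0).round(4),k.max(0).round(4),'zmed',np.median(k[:,2]).round(4))
E
python3 - <<'E'
from rel import *
st(); rel(.165)
E
```

```text
t 5.5 [0.4678 0.1666 0.1702] [180.   0.  94.] F [ 0.8  0.  -2.6] T [0.03 0.03 0.02] op 17.2
wrist flange 3029 [0.4675 0.1644 0.0219] [0.4419 0.1413 0.161 ] [0.4927 0.1917 0.1689] zmed 0.1641
wrist seal 472 [0.468  0.1644 0.0246] [0.4447 0.1737 0.1312] [0.4913 0.1904 0.136 ] zmed 0.1337
wrist ridge 1071 [0.4685 0.1635 0.0286] [0.4383 0.1612 0.118 ] [0.4961 0.1951 0.1325] zmed 0.1285
side flange 437 [0.4682 0.1679 0.0217] [0.4417 0.1446 0.1613] [0.4925 0.1944 0.1689] zmed 0.165
side seal 111 [0.4676 0.168  0.0235] [0.4429 0.1454 0.1318] [0.4861 0.1934 0.1368] zmed 0.1345
side ridge 320 [0.4696 0.1672 0.0278] [0.438 0.139 0.118] [0.4955 0.1988 0.1325] zmed 0.1293
scene flange 214 [0.4674 0.1688 0.0214] [0.4459 0.1425 0.1613] [0.4935 0.1912 0.1687] zmed 0.1646
scene seal 83 [0.4691 0.1665 0.0233] [0.4516 0.141  0.1314] [0.4937 0.1915 0.1367] zmed 0.1341
scene ridge 200 [0.4673 0.1671 0.0274] [0.4384 0.1366 0.118 ] [0.4978 0.1967 0.1324] zmed 0.1286
```

The foot is in the bore with no contact force. I'll lower it most of the way and watch the force.

apply_moves --increments '[{"dx":-0.4,"dy":0,"dz":4,"wx":0,"wy":0,"wz":0,"claw":5},{"dx":-0.4,"dy":0,"dz":8,"wx":0,"wy":0,"wz":0,"claw":5},{"dx":-0.4,"dy":0,"dz":12,"wx":0,"wy":0,"wz":0,"claw":5}]'

```text
time_s: 5.95
ee_pos: [0.4678, 0.1661, 0.1578]
orientation: [-180.0, 0.0, 94.0]
force: [0.9, -0.5, -2.3]
opening: 0.199
```

apply_moves --increments '[{"dx":0,"dy":0,"dz":3,"wx":0,"wy":0,"wz":0,"claw":5},{"dx":0,"dy":0,"dz":6,"wx":0,"wy":0,"wz":0,"claw":5},{"dx":0,"dy":0,"dz":9,"wx":0,"wy":0,"wz":0,"claw":5}]'

```text
time_s: 6.25
ee_pos: [0.4679, 0.1662, 0.149]
orientation: [-180.0, -0.0, 94.0]
force: [0.2, 0.4, -1.8]
opening: 0.198
```

```bash
python3 - <<'E'
from rel import *
st(); rel(.144)
E
```

```text
t 6.25 [0.4679 0.1662 0.149 ] [-180.   -0.   94.] F [ 0.2  0.4 -1.8] T [0.02 0.01 0.  ] op 16.9
wrist flange 3025 [0.4675 0.164  0.0218] [0.4421 0.1409 0.14  ] [0.4926 0.1913 0.148 ] zmed 0.143
wrist seal 77 [0.4681 0.1653 0.025 ] [0.4543 0.1759 0.1311] [0.4908 0.1904 0.1348] zmed 0.1332
wrist ridge 1401 [0.4683 0.1633 0.0288] [0.438  0.1546 0.1182] [0.4978 0.1953 0.1325] zmed 0.1285
side flange 423 [0.4683 0.1673 0.0218] [0.4422 0.1445 0.1401] [0.4915 0.1944 0.1477] zmed 0.1437
side seal 43 [0.469  0.1674 0.0254] [0.4428 0.1526 0.1315] [0.4725 0.1934 0.1357] zmed 0.1341
side ridge 309 [0.4697 0.1667 0.0283] [0.4384 0.1385 0.1181] [0.4932 0.1983 0.1325] zmed 0.1293
scene flange 203 [0.4673 0.1684 0.0213] [0.4451 0.1418 0.1401] [0.4932 0.191  0.148 ] zmed 0.1436
scene seal 37 [0.4671 0.1672 0.0256] [0.4655 0.1419 0.131 ] [0.4926 0.1834 0.1366] zmed 0.1335
scene ridge 202 [0.4661 0.1677 0.0281] [0.4433 0.1359 0.1185] [0.4974 0.1962 0.1325] zmed 0.1288
```

apply_moves --increments '[{"dx":0,"dy":0,"dz":1.5,"wx":0,"wy":0,"wz":0,"claw":5},{"dx":0,"dy":0,"dz":3,"wx":0,"wy":0,"wz":0,"claw":5},{"dx":0,"dy":0,"dz":3,"wx":0,"wy":0,"wz":0,"claw":5}]'

```text
time_s: 6.7
ee_pos: [0.4678, 0.1662, 0.1461]
orientation: [-180.0, 0.0, 94.0]
force: [-1.1, -0.4, -2.8]
opening: 0.198
```

apply_moves --increments '[{"dx":0,"dy":0,"dz":0.5,"wx":0,"wy":0,"wz":0,"claw":5},{"dx":0,"dy":0,"dz":0.5,"wx":0,"wy":0,"wz":0,"claw":5}]'

```text
time_s: 6.9
ee_pos: [0.4679, 0.1661, 0.1458]
orientation: [-180.0, 0.0, 94.0]
force: [-0.7, -0.5, -2.8]
opening: 0.201
```

apply_moves --increments '[{"dx":0,"dy":0,"dz":0.5,"wx":0,"wy":0,"wz":0,"claw":5},{"dx":0,"dy":0,"dz":0.5,"wx":0,"wy":0,"wz":0,"claw":5}]'

```text
time_s: 7.1
ee_pos: [0.4678, 0.1662, 0.1453]
orientation: [-180.0, -0.0, 94.0]
force: [0.5, 0.4, -3.0]
opening: 0.197
```

apply_moves --increments '[{"dx":0,"dy":0,"dz":0.5,"wx":0,"wy":0,"wz":0,"claw":5},{"dx":0,"dy":0,"dz":0.8,"wx":0,"wy":0,"wz":0,"claw":5},{"dx":0,"dy":0,"dz":0.8,"wx":0,"wy":0,"wz":0,"claw":5}]'

```text
time_s: 7.4
ee_pos: [0.4679, 0.1662, 0.1446]
orientation: [180.0, -0.0, 94.0]
force: [-0.6, -0.8, -0.2]
opening: 0.201
```

apply_moves --increments '[{"dx":0,"dy":0,"dz":0.3,"wx":0,"wy":0,"wz":0,"claw":5},{"dx":0,"dy":0,"dz":0.5,"wx":0,"wy":0,"wz":0,"claw":5},{"dx":0,"dy":0,"dz":0.5,"wx":0,"wy":0,"wz":0,"claw":5}]'

```text
time_s: 7.7
ee_pos: [0.4679, 0.1662, 0.1443]
orientation: [180.0, -0.0, 94.0]
force: [-1.2, -0.2, 2.0]
opening: 0.203
```

```bash
python3 - <<'E'
from rel import *
st(); rel(.140,('wrist',))
E
```

```text
t 7.7 [0.4679 0.1662 0.1443] [ 1.7998e+02 -1.0000e-02  9.4000e+01] F [-1.2 -0.2  2. ] T [-0.09  0.23 -0.06] op 17.3
wrist flange 3007 [0.4676 0.1639 0.0218] [0.442  0.1412 0.136 ] [0.4928 0.1915 0.144 ] zmed 0.1383
wrist ridge 1436 [0.4682 0.1638 0.0286] [0.438  0.1363 0.118 ] [0.4975 0.1952 0.1325] zmed 0.1285
```

Seated: Fz rose from -2.8 to +2 N. Now I'll let go and lift.

apply_moves --increments '[{"dx":0,"dy":0,"dz":0,"wx":0,"wy":0,"wz":0,"claw":25},{"dx":0,"dy":0,"dz":0,"wx":0,"wy":0,"wz":0,"claw":45},{"dx":0,"dy":0,"dz":-10,"wx":0,"wy":0,"wz":0,"claw":45},{"dx":0,"dy":0,"dz":-40,"wx":0,"wy":0,"wz":0,"claw":45},{"dx":0,"dy":0,"dz":-80,"wx":0,"wy":0,"wz":0,"claw":60}]'

```text
time_s: 8.25
ee_pos: [0.4671, 0.1659, 0.2241]
orientation: [-179.9, 0.0, 94.0]
force: [1.0, 0.8, 0.3]
opening: 0.678
```

apply_moves --increments '[{"dx":-20,"dy":0,"dz":-30,"wx":0,"wy":0,"wz":0,"claw":85},{"dx":-40,"dy":0,"dz":-40,"wx":0,"wy":0,"wz":0,"claw":85},{"dx":-40,"dy":0,"dz":-40,"wx":0,"wy":0,"wz":0,"claw":85}]'

```text
time_s: 8.55
ee_pos: [0.4714, 0.1251, 0.2668]
orientation: [179.8, -0.0, 93.9]
force: [-0.8, 0.0, 0.1]
opening: 0.995
```

```bash
python3 - <<'E'
from rel import *
st()
c=cap('wrist');np.savez('w3',**c)
P=cloud(c);z=P[...,2];hsv=cv2.cvtColor(c['frame'],cv2.COLOR_RGB2HSV)
rr=np.hypot(P[...,0]-.468,P[...,1]-.165)<.04;wh=(hsv[...,2]>110)&(hsv[...,1]<50)
for lo,hi in((.135,.143),(.15,.158)):
    k=P[rr&wh&(z>lo)&(z<hi)];print(len(k),(k.min(0)+k.max(0))/2,np.ptp(k,axis=0),np.median(k,0))
    A=np.c_[k[:,:2]-[.468,.165],np.ones(len(k))];s=np.linalg.lstsq(A,k[:,2],rcond=None)[0];print('tilt',s.round(4))
k=P[rr&(z>.118)&(z<.1325)];print('ridge',circ(k[:,:2]),(k.min(0)+k.max(0))/2,np.ptp(k,axis=0))
E
```

```text
t 8.55 [0.4714 0.1251 0.2668] [ 1.7978e+02 -2.0000e-02  9.3910e+01] F [-0.8  0.   0.1] T [ 0.06 -0.02 -0.04] op 85.0
2095 [0.46716581 0.16585581 0.13861587] [0.05016521 0.04949656 0.00490628] [0.46712228 0.16747188 0.13855507]
tilt [-0.0014  0.0006  0.1385]
534 [0.46725379 0.16580044 0.15472204] [0.01901296 0.02597403 0.00463317] [0.46719328 0.16673248 0.15444891]
tilt [0.0016 0.0011 0.1544]
ridge [0.46766054 0.16492758 0.02812895] [0.4677508  0.16480347 0.12628655] [0.05894865 0.05988182 0.01187689]
```

The pump sits flat (tilt about 1.5 mrad) and 1.1 mm off centre, which is within 3 mm. Now on to the ring.

apply_moves --increments '[{"dx":-30,"dy":0,"dz":0,"wx":0,"wy":0,"wz":0,"claw":85},{"dx":-75,"dy":0,"dz":0,"wx":0,"wy":0,"wz":0,"claw":85},{"dx":-120,"dy":0,"dz":0,"wx":0,"wy":0,"wz":0,"claw":85},{"dx":-165,"dy":0,"dz":0,"wx":0,"wy":0,"wz":0,"claw":85},{"dx":-210,"dy":0,"dz":0,"wx":0,"wy":0,"wz":0,"claw":85}]'

```text
time_s: 9.1
ee_pos: [0.4851, -0.0842, 0.2633]
orientation: [-180.0, -0.0, 94.0]
force: [1.2, 0.1, -0.0]
opening: 0.996
```

apply_moves --increments '[{"dx":-45,"dy":0,"dz":0,"wx":0,"wy":0,"wz":0,"claw":85},{"dx":-90,"dy":0,"dz":0,"wx":0,"wy":0,"wz":0,"claw":85},{"dx":-135,"dy":-1,"dz":0,"wx":0,"wy":0,"wz":0,"claw":85},{"dx":-187,"dy":-1,"dz":0,"wx":0,"wy":0,"wz":0,"claw":85},{"dx":-187,"dy":-1,"dz":0,"wx":0,"wy":0,"wz":0,"claw":85}]'

```text
time_s: 9.6
ee_pos: [0.4972, -0.2737, 0.2616]
orientation: [-179.9, -0.0, 93.8]
force: [0.2, 0.7, -0.9]
opening: 0.994
```

```bash
python3 - <<'E'
from rel import *
s=st();print(np.round(s['joint_pos'],1))
c=cap('wrist');np.savez('w4',**c)
P=cloud(c);z=P[...,2];rr=np.hypot(P[...,0]-.4966,P[...,1]+.2493)<.045
for d in ctrl.look_for('wrist','ring_mid')+ctrl.look_for('wrist','ring_pin'): print(np.round(d['location'],3),round(d['confidence'],2))
k=P[rr&(z>.012)&(z<.03)];print(len(k),circ(k[:,:2]),(k.min(0)+k.max(0))/2,np.ptp(k,axis=0))
x,y=((k.min(0)+k.max(0))/2)[:2]
e=P[rr&(z>.0212)&(z<.028)]
a=np.degrees(np.arctan2(e[:,1]-y,e[:,0]-x));h=np.histogram(a,np.arange(-180,181,10));print(h[0]);
ph=np.angle(np.exp(1j*np.radians(3*a)).mean(),deg=True)/3;print('ear phase',ph,abs(np.exp(1j*np.radians(3*a)).mean()))
u,v=pix(c,[x,y,.02]).astype(int);print(u,v,x,y)
v0=min(max(v-80,0),260);u0=max(u-80,0)
cv2.imwrite('pics/r1.png',cv2.resize(c['frame'][v0:v0+160,u0:u0+160,::-1],None,fx=3.5,fy=3.5,interpolation=cv2.INTER_CUBIC))
E
```

```text
t 9.6 [ 0.4972 -0.2737  0.2616] [-1.7985e+02 -5.0000e-02  9.3770e+01] F [ 0.2  0.7 -0.9] T [-0.   -0.03 -0.02] op 84.9
[-28.8   8.4  17.3  99.   -0.   57.4]
[ 0.495 -0.25   0.018] 0.61
[ 0.497 -0.249  0.022] 0.62
1402 [ 0.49425668 -0.25179247  0.02873517] [ 0.49400912 -0.25204657  0.01881983] [0.06797689 0.06781276 0.01144184]
[ 1  0  0  0  0  0  1  0  1  0 23  7  0  0  0  1  0  1  0  2  1  0 27  4
  0  1  1  0  2  1  1  0  0  0 25  5]
ear phase 45.75551736434199 0.8022522022217728
277 162 0.494009115838743 -0.25204657488445026
```

View pics/r1.png

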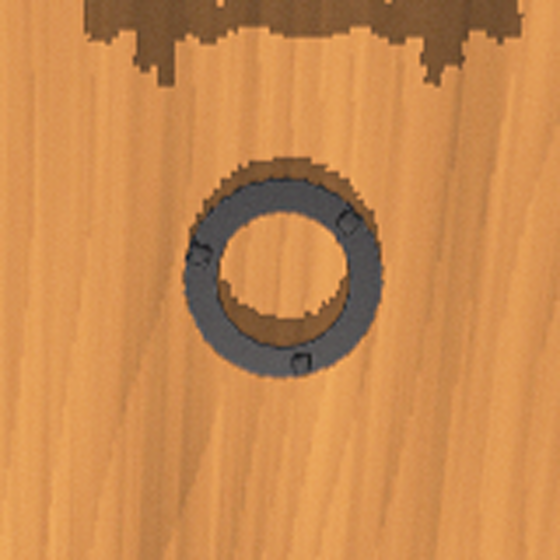

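Wrist crop: the black ring at about (284,277) has ears at (349,222), (303,362) and (199,253), i.e. at about 46°, -74° and 166°. It is 68 mm across and 20 mm tall, so it isn't the bearing. The gaps are at 4.4°+120k, so the pins need about 42° clockwise before dropping in. I'll turn the gripper to yaw 180 to leave wrist range for the clockwise screwing.

apply_moves --increments '[{"dx":5,"dy":-1,"dz":10,"wx":0,"wy":0,"wz":-8.5,"claw":85},{"dx":10,"dy":-1.5,"dz":20,"wx":0,"wy":0,"wz":-17,"claw":85},{"dx":15,"dy":-1.5,"dz":30,"wx":0,"wy":0,"wz":-25.5,"claw":85},{"dx":22,"dy":-1.5,"dz":40,"wx":0,"wy":0,"wz":-34,"claw":85},{"dx":22,"dy":-1.5,"dz":50,"wx":0,"wy":0,"wz":-42,"claw":85}]'

```text
time_s: 10.25
ee_pos: [0.4945, -0.2453, 0.214]
orientation: [180.0, 0.0, 136.5]
force: [0.6, -0.1, -0.2]
opening: 0.995
```

apply_moves --increments '[{"dx":0,"dy":0,"dz":5,"wx":0,"wy":0,"wz":-8.5,"claw":85},{"dx":0,"dy":0,"dz":15,"wx":0,"wy":0,"wz":-17,"claw":85},{"dx":0,"dy":0,"dz":25,"wx":0,"wy":0,"wz":-25.5,"claw":85},{"dx":0,"dy":0,"dz":35,"wx":0,"wy":0,"wz":-34,"claw":85},{"dx":0,"dy":0,"dz":45,"wx":0,"wy":0,"wz":-42,"claw":85}]'

```text
time_s: 10.75
ee_pos: [0.4946, -0.2459, 0.1689]
orientation: [180.0, 0.0, 178.5]
force: [0.0, 0.2, -0.1]
opening: 0.993
```

apply_moves --increments '[{"dx":0,"dy":0,"dz":0,"wx":0,"wy":0,"wz":-2,"claw":85},{"dx":0,"dy":0,"dz":0,"wx":0,"wy":0,"wz":-2,"claw":85}]'

```text
time_s: 10.95
ee_pos: [0.4944, -0.2461, 0.169]
orientation: [180.0, -0.0, -179.9]
force: [-0.3, 0.4, 0.0]
opening: 0.998
```

```bash
python3 - <<'E'
from rel import *
s=st();print(np.round(s['joint_pos'],1))
c=cap('wrist');P=cloud(c);z=P[...,2];rr=np.hypot(P[...,0]-.494,P[...,1]+.252)<.045
k=P[rr&(z>.012)&(z<.03)];print(len(k),circ(k[:,:2]),(k.min(0)+k.max(0))/2,np.ptp(k,axis=0))
x,y=((k.min(0)+k.max(0))/2)[:2]
R=np.hypot(P[...,0]-x,P[...,1]-y)
e=P[(R>.022)&(R<.034)&(z>.0212)&(z<.026)]
a=np.degrees(np.arctan2(e[:,1]-y,e[:,0]-x));print(np.histogram(a,np.arange(-180,181,10))[0])
w=np.exp(1j*np.radians(3*a));print('ear phase',np.angle(w.mean(),deg=True)/3,abs(w.mean()))
E
```

```text
t 10.95 [ 0.4944 -0.2461  0.169 ] [ 1.7998e+02 -1.0000e-02 -1.7985e+02] F [-0.3  0.4  0. ] T [ 0.03  0.05 -0.01] op 85.2
[-26.5   4.5   2.6  88.2   0.  -26.6]
2293 [ 0.49378117 -0.25168338  0.02874393] [ 0.49384306 -0.25139583  0.01864499] [0.06753081 0.06809191 0.0128506 ]
[ 0  0  1  0  1  0  0  0  0  0 35 10  0  0  0  0  0  0  0  0  0  1 40  4
  0  0  0  0  0  0  0  0  0  0 41  9]
ear phase 46.3367149272992 0.9618526357153465
```

apply_moves --increments '[{"dx":0.4,"dy":-5.3,"dz":30,"wx":0,"wy":0,"wz":0,"claw":85},{"dx":0.4,"dy":-5.3,"dz":70,"wx":0,"wy":0,"wz":0,"claw":85},{"dx":0.4,"dy":-5.3,"dz":110,"wx":0,"wy":0,"wz":0,"claw":85},{"dx":0.4,"dy":-5.3,"dz":140,"wx":0,"wy":0,"wz":0,"claw":85},{"dx":0.4,"dy":-5.3,"dz":155,"wx":0,"wy":0,"wz":0,"claw":85}]'

```text
time_s: 11.5
ee_pos: [0.4929, -0.2519, 0.0115]
orientation: [179.9, -0.2, 180.0]
force: [-0.5, 0.7, 0.3]
opening: 0.994
```

apply_moves --increments '[{"dx":0,"dy":0,"dz":5,"wx":0,"wy":0,"wz":0,"claw":85},{"dx":0,"dy":0,"dz":10,"wx":0,"wy":0,"wz":0,"claw":85},{"dx":0,"dy":0,"dz":14,"wx":0,"wy":0,"wz":0,"claw":85},{"dx":0,"dy":0,"dz":16,"wx":0,"wy":0,"wz":0,"claw":85}]'

```text
time_s: 11.9
ee_pos: [0.4945, -0.2536, -0.0011]
orientation: [-180.0, 0.1, 180.0]
force: [0.7, 0.1, -0.0]
opening: 0.994
```

```bash
python3 - <<'E'
from rel import *
st();c=cap('wrist','r2')
E
```

```text
t 11.9 [ 0.4945 -0.2536 -0.0011] [-1.7996e+02  8.0000e-02  1.7999e+02] F [ 0.7  0.1 -0. ] T [ 0.01 -0.01 -0.02] op 84.8
```

View pics/r2.png

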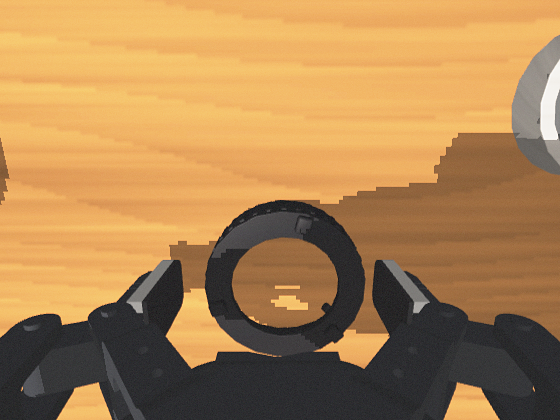

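The ring lies between the open pads at (285,280), and a steel part at upper right is well clear. Closing.

apply_moves --increments '[{"dx":0,"dy":0,"dz":0,"wx":0,"wy":0,"wz":0,"claw":72},{"dx":0,"dy":0,"dz":0,"wx":0,"wy":0,"wz":0,"claw":60},{"dx":0,"dy":0,"dz":0,"wx":0,"wy":0,"wz":0,"claw":55},{"dx":0,"dy":0,"dz":0,"wx":0,"wy":0,"wz":0,"claw":55}]' --squeeze 50

```text
time_s: 12.35
ee_pos: [0.4943, -0.2536, -0.0007]
orientation: [-180.0, 0.1, 180.0]
force: [-1.6, 0.7, 5.8]
opening: 0.78
```

apply_moves --increments '[{"dx":0,"dy":0,"dz":-3,"wx":0,"wy":0,"wz":0,"claw":55},{"dx":0,"dy":0,"dz":-10,"wx":0,"wy":0,"wz":0,"claw":55},{"dx":0,"dy":0,"dz":-30,"wx":0,"wy":0,"wz":0,"claw":55},{"dx":0,"dy":0,"dz":-60,"wx":0,"wy":0,"wz":0,"claw":55},{"dx":0,"dy":0,"dz":-100,"wx":0,"wy":0,"wz":0,"claw":55}]'

```text
time_s: 12.85
ee_pos: [0.493, -0.2529, 0.098]
orientation: [179.9, -0.1, 180.0]
force: [0.1, -0.1, -1.0]
opening: 0.782
```

```bash
cat > ring.py <<'E'
from rel import *
def ring(cx,cy,cz,n='wrist',dark=True,save=None):
    "cz: expected ring top z"
    c=cap(n,save);P=cloud(c);z=P[...,2];hsv=cv2.cvtColor(c['frame'],cv2.COLOR_RGB2HSV)
    R=np.hypot(P[...,0]-cx,P[...,1]-cy)
    k=P[(R<.04)&(R>.02)&(abs(z-cz)<.006)&(hsv[...,2]<110)]
    zt=np.median(k[:,2])
    k=P[(R<.036)&(R>.021)&(abs(z-zt)<.0025)&(hsv[...,2]<110)]
    # flange annulus: inner r 23, outer 34
    from scipy.optimize import least_squares
    A=np.c_[k[:,:2]-[cx,cy],np.ones(len(k))];s=np.linalg.lstsq(A,k[:,2],rcond=None)[0]
    best=min(((np.sum((np.hypot(k[:,0]-a,k[:,1]-b)<.023)|(np.hypot(k[:,0]-a,k[:,1]-b)>.0342)),a,b) for a in cx+np.arange(-.005,.0051,.0005) for b in cy+np.arange(-.005,.0051,.0005)))
    x,y=(k.min(0)+k.max(0))[:2]/2
    R=np.hypot(P[...,0]-x,P[...,1]-y)
    e=P[(R>.023)&(R<.034)&(z>zt+.0017)&(z<zt+.0065)]
    a=np.degrees(np.arctan2(e[:,1]-y,e[:,0]-x));w=np.exp(1j*np.radians(3*a)).mean()
    print(n,len(k),'ztop',zt.round(4),'c',round(x,4),round(y,4),'span',np.ptp(k,axis=0).round(4),'fit',circ(k[:,:2]).round(4),'annfit',np.round(best,4),'tilt',s.round(3)[:2],'ear',(np.angle(w,deg=True)/3).round(1),abs(w).round(2),len(e))
    return c,P
E
python3 - <<'E'
from ring import *
s=st();ring(*s['ee_pos'][:2],s['ee_pos'][2]+.022,save='r3')
E
```

```text
t 12.85 [ 0.493  -0.2529  0.098 ] [ 1.7993e+02 -1.4000e-01  1.8000e+02] F [ 0.1 -0.1 -1. ] T [ 0.01 -0.09 -0.04] op 66.8
wrist 9818 ztop 0.118 c 0.4932 -0.2533 span [0.0685 0.0689 0.005 ] fit [ 0.4925 -0.254   0.0285] annfit [ 3.920e+02  4.930e-01 -2.539e-01] tilt [-0.005  0.001] ear 49.3 0.7 861
```

View pics/r3.png

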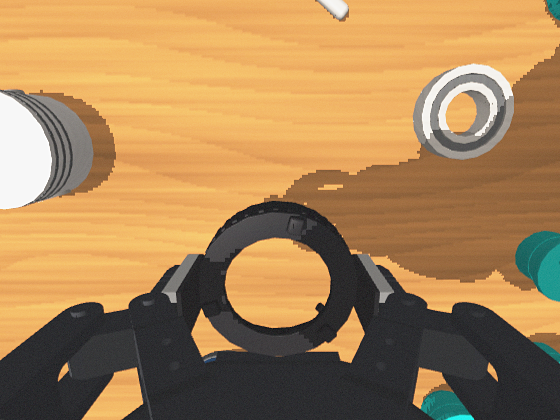

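The ring is held level: TCP (0.493,-0.253), ring centre (0.4932,-0.2533), tilt 5 mrad. The bearing, piston and look-alikes are untouched. Next I carry it over the mouth, turning 42° clockwise on the way.

apply_moves --increments '[{"dx":0,"dy":30,"dz":-35,"wx":0,"wy":0,"wz":4,"claw":55},{"dx":5,"dy":70,"dz":-70,"wx":0,"wy":0,"wz":8,"claw":55},{"dx":7,"dy":110,"dz":-105,"wx":0,"wy":0,"wz":12,"claw":55},{"dx":10,"dy":150,"dz":-135,"wx":0,"wy":0,"wz":16,"claw":55},{"dx":12,"dy":190,"dz":-152,"wx":0,"wy":0,"wz":20,"claw":55}]'

```text
time_s: 13.4
ee_pos: [0.4818, -0.0623, 0.2527]
orientation: [180.0, 0.2, 159.8]
force: [1.5, -0.5, -1.9]
opening: 0.782
```

```bash
python3 - <<'E'
from m import *
s=st();R=Ro.from_euler('xyz',s['orientation'],degrees=True).as_matrix()
print((R.T@(np.array([.4684,.1653,.25])-s['ee_pos'])*1000).round(1))
E
```

```text
t 13.4 [ 0.4818 -0.0623  0.2527] [1.7997e+02 1.7000e-01 1.5977e+02] F [ 1.5 -0.5 -1.9] T [ 0.   -0.08  0.  ] op 66.8
[ 91.3 208.9   2.6]
```

apply_moves --increments '[{"dx":18,"dy":41,"dz":0,"wx":0,"wy":0,"wz":5,"claw":55},{"dx":36,"dy":82,"dz":0,"wx":0,"wy":0,"wz":10,"claw":55},{"dx":54,"dy":123,"dz":0,"wx":0,"wy":0,"wz":15,"claw":55},{"dx":72,"dy":164,"dz":0,"wx":0,"wy":0,"wz":20,"claw":55},{"dx":91,"dy":209,"dz":2,"wx":0,"wy":0,"wz":21.8,"claw":55}]'

```text
time_s: 13.9
ee_pos: [0.4675, 0.1658, 0.2489]
orientation: [179.9, 0.1, 138.0]
force: [1.5, -0.0, -1.0]
opening: 0.779
```

apply_moves --increments '[{"dx":0,"dy":0,"dz":30,"wx":0,"wy":0,"wz":0,"claw":55},{"dx":0,"dy":0,"dz":65,"wx":0,"wy":0,"wz":0,"claw":55},{"dx":0,"dy":0,"dz":65,"wx":0,"wy":0,"wz":0,"claw":55}]'

```text
time_s: 14.2
ee_pos: [0.4659, 0.1641, 0.179]
orientation: [-179.7, -0.2, 138.3]
force: [-1.0, -0.0, -1.2]
opening: 0.783
```

```bash
cat > ck.py <<'E'
from ring import *
def ck():
    s=st();p=s['ee_pos']
    for n in('wrist','side','scene'):
        try:
            c,P=ring(p[0],p[1],p[2]+.02,n,save='k_'+n);z=P[...,2]
            hsv=cv2.cvtColor(c['frame'],cv2.COLOR_RGB2HSV)
            q=np.hypot(P[...,0]-.468,P[...,1]-.165)<.034
            k=P[q&(z>.117)&(z<.1325)]
            if len(k)>30:print('  ridge',len(k),circ(k[:,:2]).round(4),k.min(0).round(4),k.max(0).round(4))
        except Exception as e: print(n,e)
    R=Ro.from_euler('xyz',s['orientation'],degrees=True).as_matrix()
    print('to (.4684,.1653):',(R.T@(np.array([.4684,.1653,p[2]])-p)*1000).round(1))
E
python3 -c "
from ck import *
ck()"
```

```text
t 14.2 [0.4659 0.1641 0.179 ] [-179.67   -0.18  138.26] F [-1.  -0.  -1.2] T [ 0.01  0.01 -0.05] op 66.9
wrist 9817 ztop 0.199 c 0.466 0.1627 span [0.0677 0.0681 0.005 ] fit [0.4655 0.1631 0.0285] annfit [4.140e+02 4.659e-01 1.626e-01] tilt [-0.007 -0.002] ear 4.9 0.75 909
  ridge 844 [0.4686 0.1643 0.0285] [0.4379 0.1351 0.117 ] [0.4977 0.1952 0.1324]
side 815 ztop 0.2027 c 0.4665 0.165 span [0.0667 0.068  0.005 ] fit [0.4656 0.1661 0.0288] annfit [36.      0.4669  0.1651] tilt [0.001 0.   ] ear 4.1 0.57 104
  ridge 320 [0.4698 0.1666 0.0283] [0.4386 0.1379 0.1173] [0.4956 0.1983 0.1325]
scene 425 ztop 0.2034 c 0.468 0.1641 span [0.0671 0.0679 0.0049] fit [0.4687 0.163  0.029 ] annfit [24.      0.4679  0.1631] tilt [-0.001  0.003] ear 5.4 0.19 142
  ridge 190 [0.4663 0.1677 0.0282] [0.4425 0.1366 0.1172] [0.4966 0.1966 0.1323]
to (.4684,.1653): [-1.   2.6 -0. ]
```

apply_moves --increments '[{"dx":0.4,"dy":2.9,"dz":0,"wx":0,"wy":0,"wz":0,"claw":55},{"dx":0.4,"dy":2.9,"dz":12,"wx":0,"wy":0,"wz":0,"claw":55},{"dx":0.4,"dy":2.9,"dz":24,"wx":0,"wy":0,"wz":0,"claw":55},{"dx":0.4,"dy":2.9,"dz":36,"wx":0,"wy":0,"wz":0,"claw":55},{"dx":0.4,"dy":2.9,"dz":36,"wx":0,"wy":0,"wz":0,"claw":55}]'

```text
time_s: 14.85
ee_pos: [0.4685, 0.1662, 0.1446]
orientation: [-179.8, -0.1, 138.2]
force: [-0.0, 0.3, -2.0]
opening: 0.781
```

```bash
python3 -c "
from ck import *
ck()"
```

```text
t 14.85 [0.4685 0.1662 0.1446] [-1.7983e+02 -9.0000e-02  1.3819e+02] F [-0.   0.3 -2. ] T [ 0.02 -0.01  0.05] op 66.7
wrist 9829 ztop 0.1645 c 0.4682 0.1646 span [0.0676 0.0676 0.005 ] fit [0.4681 0.1652 0.0285] annfit [3.990e+02 4.685e-01 1.647e-01] tilt [-0.005 -0.   ] ear 3.7 0.8 893
  ridge 283 [0.4679 0.1651 0.0296] [0.4378 0.1347 0.1189] [0.4981 0.1941 0.1322]
side 774 ztop 0.1665 c 0.4685 0.1679 span [0.0668 0.0671 0.005 ] fit [0.4679 0.1686 0.0287] annfit [26.      0.4685  0.1677] tilt [-0.001 -0.   ] ear 8.2 0.51 97
  ridge 278 [0.4707 0.1657 0.0293] [0.438  0.1485 0.1172] [0.4859 0.1986 0.1325]
scene 413 ztop 0.1667 c 0.4696 0.1666 span [0.0696 0.0681 0.0049] fit [0.4707 0.1655 0.0289] annfit [19.      0.4705  0.1657] tilt [-0.004  0.003] ear 2.2 0.46 79
  ridge 157 [0.4631 0.169  0.0311] [0.4634 0.1362 0.117 ] [0.4979 0.1927 0.1325]
to (.4684,.1653): [-0.5 -0.8  0. ]
```

All views centre the ring to within about 0.7 mm, and the ear angle is about 4° against the gaps at 4.4°. I'll lower it by feel.

apply_moves --increments '[{"dx":0.4,"dy":-0.3,"dz":4,"wx":0,"wy":0,"wz":0,"claw":55},{"dx":0.4,"dy":-0.3,"dz":8,"wx":0,"wy":0,"wz":0,"claw":55},{"dx":0.4,"dy":-0.3,"dz":11,"wx":0,"wy":0,"wz":0,"claw":55},{"dx":0.4,"dy":-0.3,"dz":11,"wx":0,"wy":0,"wz":0,"claw":55}]'

```text
time_s: 15.4
ee_pos: [0.4688, 0.1666, 0.1354]
orientation: [-180.0, -0.0, 138.2]
force: [0.1, -0.9, -0.5]
opening: 0.783
```

apply_moves --increments '[{"dx":0,"dy":0,"dz":1,"wx":0,"wy":0,"wz":0,"claw":55},{"dx":0,"dy":0,"dz":2,"wx":0,"wy":0,"wz":0,"claw":55},{"dx":0,"dy":0,"dz":2,"wx":0,"wy":0,"wz":0,"claw":55}]'

```text
time_s: 15.7
ee_pos: [0.469, 0.1667, 0.1339]
orientation: [-180.0, -0.0, 138.2]
force: [-0.4, -0.0, -0.9]
opening: 0.781
```

apply_moves --increments '[{"dx":0,"dy":0,"dz":1,"wx":0,"wy":0,"wz":0,"claw":55},{"dx":0,"dy":0,"dz":2,"wx":0,"wy":0,"wz":0,"claw":55},{"dx":0,"dy":0,"dz":2,"wx":0,"wy":0,"wz":0,"claw":55}]'

```text
time_s: 16.0
ee_pos: [0.469, 0.1667, 0.1318]
orientation: [-180.0, -0.0, 138.2]
force: [0.5, -0.2, -0.5]
opening: 0.78
```

apply_moves --increments '[{"dx":0,"dy":0,"dz":1,"wx":0,"wy":0,"wz":0,"claw":55},{"dx":0,"dy":0,"dz":1.5,"wx":0,"wy":0,"wz":0,"claw":55},{"dx":0,"dy":0,"dz":1.5,"wx":0,"wy":0,"wz":0,"claw":55}]'

```text
time_s: 16.3
ee_pos: [0.469, 0.1667, 0.1304]
orientation: [-180.0, -0.0, 138.2]
force: [0.1, -0.6, -0.8]
opening: 0.779
```

apply_moves --increments '[{"dx":0,"dy":0,"dz":1,"wx":0,"wy":0,"wz":0,"claw":55},{"dx":0,"dy":0,"dz":1.5,"wx":0,"wy":0,"wz":0,"claw":55},{"dx":0,"dy":0,"dz":1.5,"wx":0,"wy":0,"wz":0,"claw":55}]'

```text
time_s: 16.6
ee_pos: [0.469, 0.1667, 0.1289]
orientation: [-180.0, -0.0, 138.2]
force: [-0.1, 0.2, -0.6]
opening: 0.777
```

apply_moves --increments '[{"dx":0,"dy":0,"dz":1,"wx":0,"wy":0,"wz":0,"claw":55},{"dx":0,"dy":0,"dz":1.5,"wx":0,"wy":0,"wz":0,"claw":55},{"dx":0,"dy":0,"dz":1.5,"wx":0,"wy":0,"wz":0,"claw":55}]'

```text
time_s: 16.9
ee_pos: [0.469, 0.1667, 0.1274]
orientation: [-180.0, -0.0, 138.2]
force: [-0.1, -0.1, -1.1]
opening: 0.781
```

No contact below the ridge tops, so the pins are passing into the gaps. Continuing.

apply_moves --increments '[{"dx":0,"dy":0,"dz":1,"wx":0,"wy":0,"wz":0,"claw":55},{"dx":0,"dy":0,"dz":1.5,"wx":0,"wy":0,"wz":0,"claw":55},{"dx":0,"dy":0,"dz":1.5,"wx":0,"wy":0,"wz":0,"claw":55}]'

```text
time_s: 17.2
ee_pos: [0.469, 0.1667, 0.1259]
orientation: [-180.0, -0.0, 138.2]
force: [0.4, 0.4, -0.7]
opening: 0.781
```

apply_moves --increments '[{"dx":0,"dy":0,"dz":1,"wx":0,"wy":0,"wz":0,"claw":55},{"dx":0,"dy":0,"dz":1,"wx":0,"wy":0,"wz":0,"claw":55}]'

```text
time_s: 17.4
ee_pos: [0.469, 0.1667, 0.1248]
orientation: [-180.0, -0.0, 138.2]
force: [-0.7, 1.2, -1.2]
opening: 0.78
```

apply_moves --increments '[{"dx":0,"dy":0,"dz":0.7,"wx":0,"wy":0,"wz":0,"claw":55},{"dx":0,"dy":0,"dz":0.7,"wx":0,"wy":0,"wz":0,"claw":55}]'

```text
time_s: 17.6
ee_pos: [0.469, 0.1667, 0.1242]
orientation: [-180.0, -0.0, 138.2]
force: [0.5, 0.6, -0.9]
opening: 0.784
```

```bash
python3 -c "
from ck import *
ck()"
```

```text
t 17.6 [0.469  0.1667 0.1242] [-179.99   -0.    138.2 ] F [ 0.5  0.6 -0.9] T [ 0.01 -0.02  0.  ] op 67.0
wrist 9819 ztop 0.1441 c 0.469 0.165 span [0.068  0.0681 0.005 ] fit [0.4685 0.1656 0.0285] annfit [4.100e+02 4.685e-01 1.652e-01] tilt [-0.002  0.   ] ear 4.3 0.77 898
  ridge 523 [0.4681 0.1654 0.0327] [0.4348 0.1335 0.1236] [0.5001 0.1989 0.1325]
side 742 ztop 0.1452 c 0.4685 0.1683 span [0.0675 0.0681 0.005 ] fit [0.4682 0.1687 0.0288] annfit [29.      0.469   0.1682] tilt [0.004 0.   ] ear 4.5 0.54 91
  ridge 82 [0.4685 0.167  0.0322] [0.4352 0.1377 0.1209] [0.5006 0.1927 0.1325]
scene 373 ztop 0.1447 c 0.4691 0.1666 span [0.0685 0.068  0.0049] fit [0.4703 0.1657 0.0294] annfit [18.      0.47    0.1662] tilt [-0.     0.002] ear 1.9 0.54 68
  ridge 48 [0.4684 0.1662 0.0334] [0.4554 0.1325 0.1244] [0.5016 0.1634 0.1325]
to (.4684,.1653): [-0.5 -1.4  0. ]
```

Ring middle about 2.5 mm above the rim, level and in the gaps. Going down to light contact on the pump flange.

apply_moves --increments '[{"dx":0,"dy":0,"dz":0.5,"wx":0,"wy":0,"wz":0,"claw":55},{"dx":0,"dy":0,"dz":0.5,"wx":0,"wy":0,"wz":0,"claw":55}]'

```text
time_s: 17.95
ee_pos: [0.469, 0.1667, 0.1237]
orientation: [-180.0, -0.0, 138.2]
force: [-0.0, -0.7, -0.7]
opening: 0.782
```

apply_moves --increments '[{"dx":0,"dy":0,"dz":0.5,"wx":0,"wy":0,"wz":0,"claw":55},{"dx":0,"dy":0,"dz":0.5,"wx":0,"wy":0,"wz":0,"claw":55}]'

```text
time_s: 18.15
ee_pos: [0.469, 0.1667, 0.1232]
orientation: [-180.0, -0.0, 138.2]
force: [-0.1, 0.8, -0.6]
opening: 0.776
```

apply_moves --increments '[{"dx":0,"dy":0,"dz":0.4,"wx":0,"wy":0,"wz":0,"claw":55},{"dx":0,"dy":0,"dz":0.4,"wx":0,"wy":0,"wz":0,"claw":55}]'

```text
time_s: 18.35
ee_pos: [0.469, 0.1667, 0.1228]
orientation: [-180.0, -0.0, 138.2]
force: [0.5, 0.3, -0.5]
opening: 0.78
```

apply_moves --increments '[{"dx":0,"dy":0,"dz":0.4,"wx":0,"wy":0,"wz":0,"claw":55},{"dx":0,"dy":0,"dz":0.4,"wx":0,"wy":0,"wz":0,"claw":55}]'

```text
time_s: 18.55
ee_pos: [0.469, 0.1667, 0.1225]
orientation: [180.0, 0.0, 138.2]
force: [0.6, 1.2, -1.2]
opening: 0.781
```

apply_moves --increments '[{"dx":0,"dy":0,"dz":0.4,"wx":0,"wy":0,"wz":0,"claw":55},{"dx":0,"dy":0,"dz":0.4,"wx":0,"wy":0,"wz":0,"claw":55}]'

```text
time_s: 18.75
ee_pos: [0.4691, 0.1667, 0.1222]
orientation: [180.0, 0.0, 138.2]
force: [-0.6, 0.6, 1.3]
opening: 0.778
```

apply_moves --increments '[{"dx":0,"dy":0,"dz":0.3,"wx":0,"wy":0,"wz":0,"claw":55},{"dx":0,"dy":0,"dz":0.3,"wx":0,"wy":0,"wz":0,"claw":55}]'

```text
time_s: 18.95
ee_pos: [0.4691, 0.1667, 0.122]
orientation: [180.0, 0.0, 138.2]
force: [-0.3, -0.3, 2.7]
opening: 0.78
```

Light contact at TCP z 0.1223: Fz rises at about 6 N/mm, which is the seal's stiffness. I'll start screwing clockwise.

apply_moves --increments '[{"dx":0,"dy":0,"dz":0,"wx":0,"wy":0,"wz":4,"claw":55},{"dx":0,"dy":0,"dz":0,"wx":0,"wy":0,"wz":8,"claw":55},{"dx":0,"dy":0,"dz":0,"wx":0,"wy":0,"wz":12,"claw":55},{"dx":0,"dy":0,"dz":0,"wx":0,"wy":0,"wz":16,"claw":55},{"dx":0,"dy":0,"dz":0,"wx":0,"wy":0,"wz":20,"claw":55}]'

```text
time_s: 19.45
ee_pos: [0.4692, 0.1667, 0.122]
orientation: [180.0, 0.0, 118.0]
force: [-0.7, 0.2, 1.7]
opening: 0.784
```

```bash
python3 -c "
from ck import *
ck()"
```

```text
t 19.45 [0.4692 0.1667 0.122 ] [1.7997e+02 1.0000e-02 1.1804e+02] F [-0.7  0.2  1.7] T [-0.15  0.06  0.08] op 66.9
wrist 9801 ztop 0.142 c 0.469 0.165 span [0.0699 0.0681 0.005 ] fit [0.4687 0.1656 0.0285] annfit [3.970e+02 4.692e-01 1.652e-01] tilt [-0.001  0.001] ear -15.6 0.75 913
  ridge 510 [0.4684 0.1655 0.0328] [0.4347 0.1347 0.121 ] [0.4946 0.1989 0.1325]
side 615 ztop 0.143 c 0.4688 0.1719 span [0.0694 0.0599 0.0049] fit [0.4688 0.1701 0.028 ] annfit [36.      0.4687  0.1682] tilt [0.001 0.003] ear -10.1 0.33 78
  ridge 78 [-337.36    103.0079  353.1037] [0.4346 0.1406 0.1227] [0.4977 0.1934 0.1325]
scene 289 ztop 0.1425 c 0.4694 0.1616 span [0.0714 0.0584 0.0049] fit [0.4698 0.1645 0.0285] annfit [20.      0.4702  0.1657] tilt [-0.006 -0.002] ear -16.8 0.45 43
  ridge 60 [0.4685 0.1659 0.0331] [0.462  0.1321 0.1216] [0.5018 0.1706 0.1323]
to (.4684,.1653): [-0.9 -1.3 -0. ]
```

The ring turned with the gripper (ears now at -15.6°), with no climb and low force, so the pins are under the ridges. Continuing while following the thread down.

apply_moves --increments '[{"dx":0,"dy":0,"dz":0,"wx":0,"wy":0,"wz":4,"claw":55},{"dx":0,"dy":0,"dz":0,"wx":0,"wy":0,"wz":8,"claw":55},{"dx":0,"dy":0,"dz":0.2,"wx":0,"wy":0,"wz":12,"claw":55},{"dx":0,"dy":0,"dz":0.4,"wx":0,"wy":0,"wz":15,"claw":55}]'

```text
time_s: 20.0
ee_pos: [0.4692, 0.1667, 0.1217]
orientation: [180.0, 0.0, 103.2]
force: [-0.1, -0.7, 4.3]
opening: 0.784
```

apply_moves --increments '[{"dx":0,"dy":0,"dz":0.2,"wx":0,"wy":0,"wz":4,"claw":55},{"dx":0,"dy":0,"dz":0.4,"wx":0,"wy":0,"wz":8,"claw":55},{"dx":0,"dy":0,"dz":0.6,"wx":0,"wy":0,"wz":12,"claw":55}]'

```text
time_s: 20.3
ee_pos: [0.4693, 0.1667, 0.1214]
orientation: [179.9, -0.0, 91.2]
force: [-0.2, -0.4, 6.8]
opening: 0.781
```

```bash
python3 -c "
from ring import *
s=st();p=s['ee_pos'];ring(p[0],p[1],p[2]+.02)"
```

```text
t 20.3 [0.4693 0.1667 0.1214] [ 1.7994e+02 -1.0000e-02  9.1170e+01] F [-0.2 -0.4  6.8] T [-0.15  0.18  0.11] op 66.7
wrist 9819 ztop 0.1414 c 0.4691 0.165 span [0.0694 0.068  0.005 ] fit [0.4689 0.1656 0.0285] annfit [3.910e+02 4.688e-01 1.652e-01] tilt [-0.001  0.001] ear -41.6 0.74 895
```

apply_moves --increments '[{"dx":0,"dy":0,"dz":0.25,"wx":0,"wy":0,"wz":4,"claw":55},{"dx":0,"dy":0,"dz":0.5,"wx":0,"wy":0,"wz":8,"claw":55},{"dx":0,"dy":0,"dz":0.75,"wx":0,"wy":0,"wz":12,"claw":55}]'

```text
time_s: 20.65
ee_pos: [0.4694, 0.1668, 0.121]
orientation: [179.9, -0.0, 79.2]
force: [-0.9, -1.5, 9.0]
opening: 0.778
```

apply_moves --increments '[{"dx":0,"dy":0,"dz":0.2,"wx":0,"wy":0,"wz":4,"claw":55},{"dx":0,"dy":0,"dz":0.4,"wx":0,"wy":0,"wz":8,"claw":55}]'

```text
time_s: 20.85
ee_pos: [0.4695, 0.1668, 0.1208]
orientation: [179.9, -0.1, 71.2]
force: [-1.2, -1.3, 9.3]
opening: 0.786
```

```bash
python3 -c "
from ring import *
s=st();p=s['ee_pos'];ring(p[0],p[1],p[2]+.02);print(np.round(s['joint_pos'],1))"
```

```text
t 20.85 [0.4695 0.1668 0.1208] [ 1.7991e+02 -6.0000e-02  7.1180e+01] F [-1.2 -1.3  9.3] T [-0.21  0.28  0.19] op 67.1
wrist 9768 ztop 0.1409 c 0.4696 0.1648 span [0.0717 0.0678 0.005 ] fit [0.4691 0.1656 0.0285] annfit [3.900e+02 4.690e-01 1.653e-01] tilt [0. 0.] ear -59.5 0.72 865
[ 19.6  -3.  -10.2  82.7  -0.  128.4]
```

apply_moves --increments '[{"dx":0,"dy":0,"dz":0.2,"wx":0,"wy":0,"wz":3,"claw":55},{"dx":0,"dy":0,"dz":0.3,"wx":0,"wy":0,"wz":6,"claw":55},{"dx":0,"dy":0,"dz":0.3,"wx":0,"wy":0,"wz":6,"claw":55}]'

```text
time_s: 21.2
ee_pos: [0.4697, 0.1668, 0.1207]
orientation: [179.9, -0.1, 65.2]
force: [-1.0, -1.2, 10.2]
opening: 0.785
```

```bash
python3 -c "
from ring import *
s=st();p=s['ee_pos'];ring(p[0],p[1],p[2]+.02)"
```

```text
t 21.2 [0.4697 0.1668 0.1207] [ 1.7989e+02 -9.0000e-02  6.5230e+01] F [-1.  -1.2 10.2] T [-0.15  0.27  0.05] op 67.0
wrist 9789 ztop 0.1409 c 0.4696 0.1652 span [0.071 0.068 0.005] fit [0.4692 0.1657 0.0285] annfit [3.910e+02 4.692e-01 1.653e-01] tilt [ 0. -0.] ear 53.7 0.73 871
```

apply_moves --increments '[{"dx":0,"dy":0,"dz":0,"wx":0,"wy":0,"wz":3,"claw":55},{"dx":0,"dy":0,"dz":0,"wx":0,"wy":0,"wz":5,"claw":55},{"dx":0,"dy":0,"dz":0,"wx":0,"wy":0,"wz":5,"claw":55}]'

```text
time_s: 21.55
ee_pos: [0.4697, 0.1668, 0.1208]
orientation: [179.9, -0.1, 60.3]
force: [-0.2, -0.6, 10.5]
opening: 0.784
```

```bash
python3 -c "
from ring import *
s=st();p=s['ee_pos'];ring(p[0],p[1],p[2]+.02)"
```

```text
t 21.55 [0.4697 0.1668 0.1208] [ 1.799e+02 -1.000e-01  6.026e+01] F [-0.2 -0.6 10.5] T [-0.2   0.29  0.05] op 66.9
wrist 9740 ztop 0.1409 c 0.4697 0.1651 span [0.0699 0.0681 0.005 ] fit [0.4692 0.1656 0.0285] annfit [3.840e+02 4.692e-01 1.653e-01] tilt [0. 0.] ear 49.0 0.73 851
```

apply_moves --increments '[{"dx":0,"dy":0,"dz":0,"wx":0,"wy":0,"wz":1.5,"claw":55},{"dx":0,"dy":0,"dz":0,"wx":0,"wy":0,"wz":3,"claw":55},{"dx":0,"dy":0,"dz":0,"wx":0,"wy":0,"wz":3,"claw":55}]'

```text
time_s: 21.9
ee_pos: [0.4695, 0.167, 0.1208]
orientation: [179.9, -0.1, 57.3]
force: [-2.3, 0.7, 11.3]
opening: 0.78
```

```bash
python3 -c "
from ring import *
s=st();p=s['ee_pos'];ring(p[0],p[1],p[2]+.02)"
```

```text
t 21.9 [0.4695 0.167  0.1208] [ 1.7994e+02 -1.1000e-01  5.7320e+01] F [-2.3  0.7 11.3] T [-0.02  0.46  0.35] op 66.6
wrist 9764 ztop 0.1409 c 0.4693 0.1653 span [0.0693 0.0676 0.005 ] fit [0.4691 0.1658 0.0285] annfit [3.950e+02 4.690e-01 1.655e-01] tilt [-0.001  0.   ] ear 45.6 0.73 878
```

apply_moves --increments '[{"dx":0,"dy":0,"dz":0,"wx":0,"wy":0,"wz":1.5,"claw":55},{"dx":0,"dy":0,"dz":0,"wx":0,"wy":0,"wz":3,"claw":55},{"dx":0,"dy":0,"dz":0,"wx":0,"wy":0,"wz":3,"claw":55}]'

```text
time_s: 22.25
ee_pos: [0.4694, 0.167, 0.1208]
orientation: [179.9, -0.1, 54.5]
force: [-1.9, -1.0, 11.3]
opening: 0.779
```

```bash
python3 -c "
from ring import *
s=st();p=s['ee_pos'];ring(p[0],p[1],p[2]+.02)"
```

```text
t 22.25 [0.4694 0.167  0.1208] [ 1.7993e+02 -9.0000e-02  5.4460e+01] F [-1.9 -1.  11.3] T [-0.27  0.5   1.83] op 66.5
wrist 9723 ztop 0.1409 c 0.4689 0.1653 span [0.0687 0.0678 0.005 ] fit [0.4689 0.1658 0.0285] annfit [3.990e+02 4.684e-01 1.655e-01] tilt [-0.001 -0.   ] ear 42.3 0.75 892
```

The torque jumped to 1.8 N·m, so the stop is reached after about 83° of turn, with the ring level. I'll relax the torque a touch, let go and lift.

apply_moves --increments '[{"dx":0,"dy":0,"dz":-0.3,"wx":0,"wy":0,"wz":-0.6,"claw":55},{"dx":0,"dy":0,"dz":-0.3,"wx":0,"wy":0,"wz":-0.6,"claw":80},{"dx":0,"dy":0,"dz":-0.3,"wx":0,"wy":0,"wz":-0.6,"claw":84},{"dx":0,"dy":0,"dz":-0.3,"wx":0,"wy":0,"wz":-0.6,"claw":84}]'

```text
time_s: 22.7
ee_pos: [0.4689, 0.1666, 0.1193]
orientation: [-180.0, 0.0, 54.8]
force: [0.2, -0.2, 0.3]
opening: 0.986
```

apply_moves --increments '[{"dx":0,"dy":0,"dz":-8,"wx":0,"wy":0,"wz":0,"claw":84},{"dx":0,"dy":0,"dz":-25,"wx":0,"wy":0,"wz":0,"claw":84},{"dx":0,"dy":0,"dz":-60,"wx":0,"wy":0,"wz":0,"claw":84},{"dx":0,"dy":0,"dz":-100,"wx":0,"wy":0,"wz":0,"claw":84},{"dx":0,"dy":0,"dz":-100,"wx":0,"wy":0,"wz":0,"claw":84}]'

```text
time_s: 23.2
ee_pos: [0.4705, 0.1672, 0.2254]
orientation: [179.8, -0.4, 54.8]
force: [-0.5, -0.6, -1.0]
opening: 0.987
```

```bash
python3 - <<'E'
from ring import *
st()
for n in('wrist','side','scene'):
    c,P=ring(.469,.1660,.1415,n,save='f_'+n);z=P[...,2];hsv=cv2.cvtColor(c['frame'],cv2.COLOR_RGB2HSV)
    q=(np.hypot(P[...,0]-.468,P[...,1]-.166)<.022)&(hsv[...,2]>110)&(hsv[...,1]<50)
    for lo,hi in((.133,.143),(.149,.158)):
        k=P[q&(z>lo)&(z<hi)]
        if len(k)>10:print('  pump',lo,len(k),np.median(k,0).round(4),((k.min(0)+k.max(0))/2).round(4))
    if n=='wrist':
        u,v=pix(c,[.469,.166,.14]).astype(int);v0=max(v-90,0);u0=max(u-110,0)
        cv2.imwrite('pics/fin.png',cv2.resize(c['frame'][v0:v0+180,u0:u0+220,::-1],None,fx=3,fy=3))
E
```

```text
t 23.2 [0.4705 0.1672 0.2254] [179.75  -0.35  54.8 ] F [-0.5 -0.6 -1. ] T [-0.01  0.01 -0.04] op 84.2
wrist 3172 ztop 0.1415 c 0.4682 0.1655 span [0.0674 0.0676 0.005 ] fit [0.4685 0.1656 0.0285] annfit [28.      0.4685  0.1655] tilt [-0.002  0.   ] ear 43.4 0.9 240
  pump 0.133 1554 [0.4745 0.1688 0.1375] [0.468  0.166  0.1393]
  pump 0.149 657 [0.4694 0.1673 0.1534] [0.4674 0.1661 0.1534]
side 694 ztop 0.1424 c 0.4683 0.1681 span [0.0672 0.0675 0.0049] fit [0.467  0.1685 0.029 ] annfit [8.    0.468 0.168] tilt [ 0.004 -0.001] ear 43.0 0.66 83
  pump 0.133 251 [0.4589 0.1694 0.1388] [0.4677 0.1659 0.1395]
  pump 0.149 172 [0.4633 0.171  0.1542] [0.4679 0.169  0.1535]
scene 369 ztop 0.142 c 0.4693 0.1665 span [0.0685 0.0679 0.0048] fit [0.4694 0.1661 0.0294] annfit [13.      0.469   0.1665] tilt [-0.006 -0.001] ear 43.5 0.51 55
  pump 0.133 146 [0.4762 0.1599 0.1384] [0.4675 0.1671 0.1391]
  pump 0.149 89 [0.4714 0.1661 0.154 ] [0.4681 0.1669 0.1535]
```

View pics/fin.png

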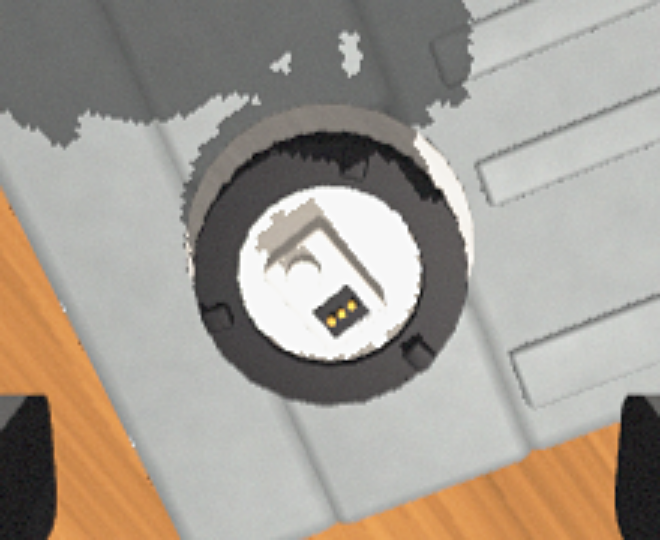

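The crop shows the ring level round the pump, ears at (355,168), (218,318) and (417,350), with nothing held. The heights are near the tolerance, so I'll measure them more carefully against the tank top (0.110 m) with averaged frames.

```bash
python3 - <<'E'
from ring import *
for n in('wrist','side','scene'):
    out=[]
    for _ in range(4):
        c=cap(n);P=cloud(c);z=P[...,2];hsv=cv2.cvtColor(c['frame'],cv2.COLOR_RGB2HSV)
        cx,cy={'wrist':(.4684,.1655),'side':(.4680,.1681),'scene':(.4690,.1665)}[n]
        R=np.hypot(P[...,0]-cx,P[...,1]-cy);wh=(hsv[...,2]>110)&(hsv[...,1]<50)
        med=lambda m:(np.median(z[m]).round(5),int(m.sum()))
        tank=(R>.04)&(R<.06)&(abs(z-.111)<.004)
        rt=(R>.0245)&(R<.033)&(abs(z-.1415)<.003)&(hsv[...,2]<110)
        fl=(R<.0215)&(R>.0165)&wh&(abs(z-.138)<.003);bl=(R<.012)&wh&(abs(z-.154)<.0025)
        out.append([np.median(z[m]) for m in(tank,rt,fl,bl)])
    o=np.mean(out,0)*1000;print(n,'tank,ring,flange,block',o.round(2),'ring-tank',round(o[1]-o[0],2),'block-tank',round(o[3]-o[0],2),'ring-flange',round(o[1]-o[2],2),'block-ring',round(o[3]-o[1],2),np.std(out,0)*1000)
# before-ring reference from w3 (wrist, pump seated 0.3)
c=dict(np.load('w3.npz'));P=cloud(c);z=P[...,2];hsv=cv2.cvtColor(c['frame'],cv2.COLOR_RGB2HSV);R=np.hypot(P[...,0]-.4672,P[...,1]-.1658);wh=(hsv[...,2]>110)&(hsv[...,1]<50)
t=np.median(z[(R>.04)&(R<.06)&(abs(z-.111)<.004)]);print('w3 tank,block,flange-',t,np.median(z[(R<.012)&wh&(abs(z-.154)<.0025)])-t,np.median(z[(R>.0165)&(R<.0215)&wh&(abs(z-.138)<.003)])-t)
E
```

```text
wrist tank,ring,flange,block [109.47 141.51 137.53 153.46] ring-tank 32.03 block-tank 43.99 ring-flange 3.98 block-ring 11.96 [0.01214121 0.0052821  0.01538257 0.02899518]
side tank,ring,flange,block [110.56 142.54 138.75 154.48] ring-tank 31.98 block-tank 43.91 ring-flange 3.79 block-ring 11.94 [0.01139557 0.02265752 0.05168988 0.06257933]
scene tank,ring,flange,block [110.15 142.02 138.19 153.98] ring-tank 31.87 block-tank 43.83 ring-flange 3.83 block-ring 11.96 [0.04846542 0.07420586 0.13700532 0.23476228]
w3 tank,block,flange- 0.10942410543205991 0.045034693101931506 0.029136018719890994
```

The ring middle measures about 0.0 mm relative to the rim, and the seal is pressed about 1.4–1.6 mm. To be sure, I'll repeat the measurement from the exact pose of the earlier picture, taken before the ring was fitted.

apply_moves --increments '[{"dx":0,"dy":0,"dz":-20,"wx":0,"wy":0,"wz":-8,"claw":85},{"dx":-10,"dy":8,"dz":-41,"wx":0,"wy":0,"wz":-16,"claw":85},{"dx":-20,"dy":16,"dz":-41,"wx":0,"wy":0,"wz":-24,"claw":85},{"dx":-33.8,"dy":24.9,"dz":-41,"wx":0,"wy":0,"wz":-32,"claw":85},{"dx":-33.8,"dy":24.9,"dz":-41,"wx":0,"wy":0,"wz":-39.2,"claw":85}]'

```text
time_s: 24.45
ee_pos: [0.4699, 0.1235, 0.261]
orientation: [180.0, 0.0, 94.3]
force: [-0.5, 0.8, 0.1]
opening: 0.996
```

apply_moves --increments '[{"dx":0,"dy":0,"dz":0,"wx":0,"wy":0,"wz":0,"claw":85},{"dx":0,"dy":0,"dz":0,"wx":0,"wy":0,"wz":0,"claw":85}]'

```text
time_s: 24.65
ee_pos: [0.4699, 0.1248, 0.2606]
orientation: [-180.0, -0.0, 93.8]
force: [-0.4, 0.8, -0.2]
opening: 0.996
```

```bash
python3 - <<'E'
from ring import *
st()
def f(c,cx,cy):
    P=cloud(c);z=P[...,2];hsv=cv2.cvtColor(c['frame'],cv2.COLOR_RGB2HSV);R=np.hypot(P[...,0]-cx,P[...,1]-cy);wh=(hsv[...,2]>110)&(hsv[...,1]<50)
    tank=(R>.045)&(R<.06)&(abs(z-.111)<.004)
    A=lambda m:np.c_[P[m][:,:2]-[cx,cy],np.ones(m.sum())]
    s=np.linalg.lstsq(A(tank),z[tank],rcond=None)[0]
    res=lambda m:np.median(z[m]-A(m)@s)*1000 if m.sum()>10 else None
    return np.array([res((R<.015)&wh&(abs(z-.154)<.0025)),res((R>.0165)&(R<.021)&wh&(abs(z-.138)<.003)),res((R>.0245)&(R<.033)&(abs(z-.1415)<.003)&(hsv[...,2]<110)) or np.nan]).round(2)
print('before',f(dict(np.load('w3.npz')),.4674,.1656))
for _ in range(3): print('now',f(cap('wrist'),.468,.1655))
ring(.468,.1655,.1415)
E
```

```text
t 24.65 [0.4699 0.1248 0.2606] [-180.     -0.     93.79] F [-0.4  0.8 -0.2] T [ 0.04  0.01 -0.01] op 85.1
before [44.98 29.12   nan]
now [43.87 27.98 32.03]
now [43.91 27.96 32.02]
now [43.86 27.95 32.  ]
wrist 2751 ztop 0.1415 c 0.4679 0.1653 span [0.067 0.067 0.005] fit [0.468  0.1653 0.0285] annfit [43.      0.468   0.1655] tilt [-0.001  0.001] ear 42.7 0.93 207
```

```bash
python3 -c "
from m import *
st();print(ctrl.sign_off())"
```

```text
t 24.85 [0.4699 0.125  0.2606] [-179.99    0.     93.93] F [ 0.2 -0.1 -0.7] T [-0.   -0.03  0.  ] op 85.2
the job is handed in; nothing more can be done
None
```

I fitted the pump and the lock ring and handed the job in at 24.9 s. The one weak point is the seal: it measures less pressed than your nominal value.

**Pump:** I lowered it in until the seal took its weight, with about 4 N on the seal. It sat flat, tilted about 1.5 mrad, and about 1.1 mm off the neck's centre.

**Ring:** I turned its pins to the measured gaps and it dropped in without contact, with its middle about 2.5 mm above the rim. I then screwed it clockwise about 82° with at most about 11 N down. The torque jumped to 1.8 N·m there, which I took as the stop. The angle fits where the stop should be.

**Last checks after letting go:**
- **Ring:** level within about 2 mrad in the wrist camera, centred within about 0.5 mm, and its middle about 0.0 mm from the rim. It stayed put between two looks about 1.4 s apart.
- **Pump:** still upright, within about 1.3 mm of centre.
- **Gripper:** open and well clear of everything.
- **Other parts:** I did not check their positions again at the end. The arm never came near them.

**What disagreed:** the seal measures about 1.4–1.5 mm pressed, by camera heights against the tank top. That is above the 1.3 mm needed but below the nominal 2 mm. The ring also sits about 0.5 mm higher than its nominal home height: it rose about that much when I let go. Because it was already at the stop by angle and torque, I did not tighten it further.

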